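Put the groceries away by kind

TASK

Put the five groceries lying about the front of the worktop away by kind: the lemon and the garlic bulb into the green tray, the two small black-capped seasoning jars standing upright in the white tray, and the brown bottle with the white cap standing upright in the blue tray, each thing resting on its tray's floor. Set things down, don't drop them, and leave the glass of toothpicks standing where it is.

Things in the scene. Friction and masses are not known exactly. Their poses are not given: they have to be found in the camera images.
- green_tray: Green kitchen tray, open on top, fixed to the worktop; outside 178 (x) x 118 (y) x 19 mm high, walls 4 mm with a small round rim about 6 mm thick, inside 170 x 110 mm, inner floor 4 mm above the worktop. Origin: centre of its underside; x along its length, y along its width, z up.
- white_tray: White kitchen tray, open on top, fixed to the worktop; outside 178 (x) x 118 (y) x 19 mm high, walls 4 mm with a small round rim about 6 mm thick, inside 170 x 110 mm, inner floor 4 mm above the worktop. Origin: centre of its underside; x along its length, y along its width, z up.
- blue_tray: Blue kitchen tray, open on top, fixed to the worktop; outside 178 (x) x 118 (y) x 19 mm high, walls 4 mm with a small round rim about 6 mm thick, inside 170 x 110 mm, inner floor 4 mm above the worktop. Origin: centre of its underside; x along its length, y along its width, z up.
- lemon: Yellow lemon, 78 (x, long axis) x 55 (y) x 56 mm high as it lies, 0.11 kg; it can roll. Lies with its long axis roughly across the robot's view (within 0.4 rad of the world y axis). Origin: the point on its underside below its centre as it lies at the start; x along its long axis, z up.
- garlic: Off-white garlic bulb, 60 x 57 x 58 mm high, widest about 25 mm above its foot, narrowing to a stalk on top, stands on its root end near the front edge of the worktop (not the other bulb, far left among the mugs). Origin: centre of the underside; z up along its axis.
- clear_jar: Small round clear-glass seasoning jar with a pale label and a black cap, 44 mm across, 107 mm high (body up to 80 mm, cap above), 0.14 kg. Origin: centre of the underside; z up along its axis.
- blue_jar: Small round dark-blue seasoning jar with a black cap, 46 mm across, 103 mm high (body 44 mm across up to 78 mm, cap above), 0.13 kg. Origin: centre of the underside; z up along its axis.
- bottle: Dark-brown round bottle with a pale label and a white cap, 49 mm across up to about 100 mm, 137 mm high with its 29 mm wide cap, 0.19 kg. Origin: centre of the underside; z up along its axis.
- pick_glass: Bystander: small glass of toothpicks, 41 mm across, 79 mm high; not to be moved. Origin: centre of the underside; z up along its axis.

How it is judged:
By the outcome, as a careful person would: the job done as asked, in the order asked, and still so for the second after the job is handed in, with the robot touching nothing.
It also fails if it takes over 141 s, if anything falls off the work surface, if the arm or the gripper's body presses on something with over 40 N, if the wrist force passes 120 N, or if a joint passes its speed limit or range.

ROBOT

A 6-joint arm with a two-finger parallel gripper is mounted at the origin on a cart in front of the work surface, level with it; the furniture and walls round the work are solid. World frame = base frame: x ahead of the robot, y to its left, z up, the work surface at z = 0. Lengths are in mm, angles in rad, forces in N, time in s.
With the tool pointing down it reaches from about 350 to 875 mm from the base axis. Payload 4.2 kg.
Tool frame: the origin (TCP) lies midway between the tips of the shut fingers; the grasp point (between the pads) lies r.grip_depth behind it (r.grip_depth is the distance from the TCP to the grasp point, in mm); z points along the fingers, y is the line along which they close (so a half turn about z gives the same grasp; the last joint's range is limited). The gripper opens to 87 mm and grips with 3 to 60 N. Pads are 19 mm wide; open, the fingers measure 117 mm over their backs; the gripper's body (75 mm by 190 mm) begins 51 mm behind the grasp point.
Start: joints at [1.516, 0.385, 0.008, 0, -1.194, -0.259], TCP at [192.89, 594.468, 222.55] pointing down, gripper open.
Joint ranges: [-3.14, 3.14], [-1.21, 2.06], [-1.07, 1.41], [-3.16, 2.05], [-2.99, -0.16], [-3.1, 3.1]. Speed limits (rad/s): [2.79, 2.79, 3.14, 3.14, 3.14, 3.14].

INTERFACE

Orientations are given as a rotation vector (axis times angle).
In Python, from plant import r gives the robot as it stands.
- The arm moves only by the tool drive_tool, never from a script. Its argument "commands" is a list of rows, each an object of numbers: "hand": the closure, from 0 (fully open) to 1 (shut); "dx", "dy", "dz": the shift along the tool's x, y, z in m; "roll": the turn about the tool's z in degrees. A call has 1 to 10 rows; each row shifts and turns the commanded pose from where the row before left it, along the tool's axes as they then stand; what a row does not reach is not made up. A row lasts 1/8 s, in which the tool goes at most 62.5 mm and 10.7 degrees, less where a joint would pass 70% of its speed; a pose out of reach is approached as far as the arm can. A call with a gripper value outside its range is refused whole. The fingers move at their own pace and stop on an object; "newtons" is the grip in N (left out, the last holds). Time passes only in rows, so rows that do not move let the fingers close. It gives the time, the measured TCP pose, the force, the opening and the grip force at its end, in the units of the state.
- r.observe(): the state, without advancing time (a new reading comes with each control period).
- r.camera(name): name is "scene" or "side" or "wrist"; returns a dict with "frame" (400x640x3 uint8, red, green, blue), "fx", "fy", "cx", "cy" (pixels), "R" (3x3) and "t" (3): a world point X has camera coordinates R X + t. Camera axes: x right, y down, z forward; pixel columns grow to the right and rows downward; lengths in mm; the calibration is good to about 2 mm. A picture is of the moment at which its call begins. There is no depth.
- r.sign_off(): hands the job in; it is judged then, once.
The state is a dict: "clock": time; "q": joint angles; "qd": joint speeds; "tau": joint torques, N m; "tcp_pos": TCP position; "tool_rot": TCP orientation; "ft_force": force on the tool from outside, world axes, zero at the start; "moment": the same for the moment, N m; "width": opening from 0.0 (shut) to 1.0 (fully open); "grip_force": force on a finger pad.
Only numpy, scipy, OpenCV 4.12 (cv2) and the standard library are available. Lean on these libraries where they do the work, as an engineer would, in place of code of your own. Each camera call takes 0.05 s, during which the arm holds its last target. There are 200 camera calls.

## Working session

There is one attempt and no reset: what is moved stays moved. The work goes in short steps, Python scripts to look and compute and a tool call to move; the robot and the scene stay as the last step left them, time stands still between calls to the robot, and variables do not carry over. Pictures are saved under pics/ and viewed, at most 14 in all, crops included, and the job is handed in when it is done.

Besides the shell and the picture viewer there is one more tool, called as name(argument=value, ...), one argument or row to a line, values as JSON. drive_tool: Moves the arm, as the interface text tells. Its arguments: {"type":"object","properties":{"commands":{"type":"array","items":{"type":"object","properties":{"hand":{"type":"number"},"dx":{"type":"number"},"dy":{"type":"number"},"dz":{"type":"number"},"roll":{"type":"number"}}}},"newtons":{"type":"number"}},"required":["commands"]}

```bash
ls; mkdir -p pics; python3 - <<'E'
from plant import r
import cv2
o=r.observe();print(o, r.grip_depth)
for n in ("scene","side","wrist"):
    c=r.camera(n);cv2.imwrite(f"pics/{n}0.png",c["frame"][:,:,::-1])
    print(n,c["fx"],c["fy"],c["cx"],c["cy"],c["R"],c["t"])
E
```

```text
pics
{'clock': 0.0, 'q': array([ 1.51560440e+00,  3.85543019e-01,  6.63768635e-03, -4.88191948e-04,
       -1.19397849e+00, -2.58591636e-01]), 'qd': array([-0.00019987, -0.00060909,  0.00150157,  0.00118876,  0.00053465,
       -0.00177509]), 'tau': array([ 5.05862372e-04, -3.90665925e+01,  1.87402350e+01,  4.21973839e+00,
        1.09959953e-02, -1.85400768e-04]), 'tcp_pos': array([192.71748902, 593.92412371, 221.4740065 ]), 'tool_rot': array([ 3.10086578e+00, -4.90818031e-01, -3.75913705e-04]), 'ft_force': array([-0.66284985,  0.53848887,  1.07635625]), 'moment': array([-0.00893499,  0.00578335, -0.02492791]), 'grip_force': 0.0, 'width': 0.9979329028238432} 18.700000000000003
scene 426.1757737407258 426.1757737407258 317.83165921856016 206.5619539819312 [[ 0.59213259 -0.80577847  0.0100024 ]
 [-0.56235539 -0.42207787 -0.71106026]
 [ 0.57717884  0.41541705 -0.70305993]] [-324.41516695  334.79965037  935.66264675]
side 380.13148070736685 380.13148070736685 314.9993138704189 195.11912599743775 [[ 0.90704213  0.42096156 -0.00811964]
 [ 0.26786785 -0.59183636 -0.76024768]
 [-0.32484055  0.68740169 -0.64958258]] [-463.9856261  -103.97528169 1496.22534091]
wrist 297.09945130508083 297.09945130508083 318.6273294348966 195.01834968260724 [[-0.30903971 -0.95104725  0.00189607]
 [-0.91299214  0.29723098  0.27946216]
 [-0.26634529  0.08463381 -0.96015483]] [625.40020351 -34.3193569  389.71263248]
```

View pics/scene0.png

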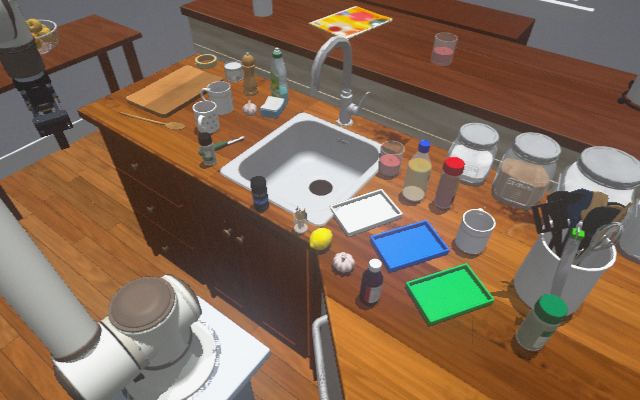

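View pics/side0.png

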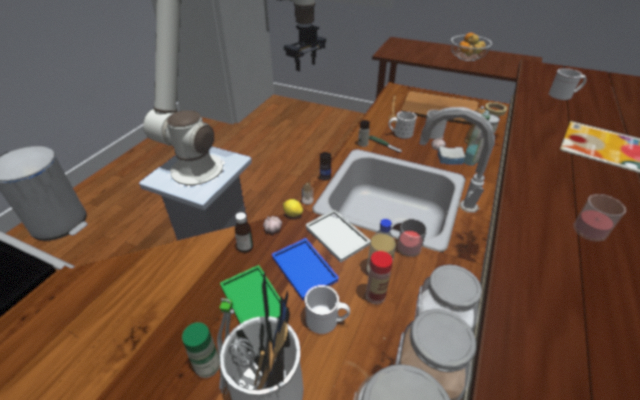

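The scene view shows, by pixel: clear jar (207,150), blue jar (260,193), pick glass (300,220), lemon (320,238), garlic (343,262), bottle (372,283). The trays are white (367,211), blue (409,245) and green (450,294). The side view agrees, so next I'll measure both.

```bash
cat > h.py <<'E'
import numpy as np, cv2
from plant import r
def ray(c,u,v):
    R=np.array(c["R"]);t=np.array(c["t"])
    d=R.T@np.array([(u-c["cx"])/c["fx"],(v-c["cy"])/c["fy"],1]);return -R.T@t,d/np.linalg.norm(d)
def plane(c,u,v,z):
    o,d=ray(c,u,v);return o+d*(z-o[2])/d[2]
def tri(a,pa,b,pb):
    o1,d1=ray(a,*pa);o2,d2=ray(b,*pb)
    s=np.linalg.lstsq(np.c_[d1,-d2],o2-o1,rcond=None)[0]
    p,q=o1+s[0]*d1,o2+s[1]*d2;return (p+q)/2,np.linalg.norm(p-q)
def proj(c,X):
    p=np.array(c["R"])@np.array(X)+np.array(c["t"]);return np.array([c["fx"]*p[0]/p[2]+c["cx"],c["fy"]*p[1]/p[2]+c["cy"]])
def blob(c,lo,hi,box):
    h=cv2.cvtColor(c["frame"],cv2.COLOR_RGB2HSV);m=cv2.inRange(h,np.array(lo),np.array(hi))
    x0,y0,x1,y1=box;k=np.zeros_like(m);k[y0:y1,x0:x1]=m[y0:y1,x0:x1]
    k=cv2.morphologyEx(k,cv2.MORPH_CLOSE,np.ones((3,3)))
    cs,_=cv2.findContours(k,cv2.RETR_EXTERNAL,cv2.CHAIN_APPROX_NONE);return max(cs,key=cv2.contourArea)
E
python3 - <<'E'
from h import *
np.set_printoptions(precision=1,suppress=True)
s=r.camera("scene");d=r.camera("side")
cr=lambda c,x0,y0,x1,y1,k:cv2.resize(c["frame"][y0:y1,x0:x1,::-1],None,fx=k,fy=k,interpolation=cv2.INTER_CUBIC)
cv2.imwrite("pics/c1.png",cr(s,190,125,500,325,2.5))
cv2.imwrite("pics/c2.png",cr(d,215,115,415,335,2.7))
def cen(k): M=cv2.moments(k);return M["m10"]/M["m00"],M["m01"]/M["m00"]
for n,lo,hi,b1,b2 in [("lemon",(22,120,90),(35,255,255),(300,220,340,260),(275,190,310,225)),
  ("green",(50,120,60),(75,255,255),(395,255,500,330),(215,260,290,345)),
  ("blue",(100,150,80),(120,255,255),(365,215,455,275),(268,235,345,300)),
  ("white",(0,0,140),(180,50,255),(326,186,408,238),(300,207,375,262))]:
    k1=blob(s,lo,hi,b1);k2=blob(d,lo,hi,b2)
    p,e=tri(s,cen(k1),d,cen(k2));print(n,cen(k1),cen(k2),p,e)
    for c,k in((s,k1),(d,k2)):
        if n=="lemon":print(plane(c,*cen(k),28),cv2.fitEllipse(k))
        else:
            q=cv2.boxPoints(cv2.minAreaRect(np.array([plane(c,*p[0],19)[:2] for p in k],np.float32)));print(q.mean(0),np.linalg.norm(q[0]-q[1]),np.linalg.norm(q[1]-q[2]),q.tolist())
E
```

```text
lemon (320.23776546629733, 238.264081255771) (292.61515820456214, 206.93303899926414) [461.4 -71.   28.2] 1.0588785559556737
[461.1 -71.5  28. ] ((320.2358703613281, 238.26849365234375), (19.30368423461914, 24.021451950073242), 52.73942184448242)
[461.2 -70.1  28. ] ((292.6195068359375, 206.9256591796875), (15.281665802001953, 19.19266700744629), 114.02542114257812)
green (449.3385545479527, 292.7838417147568) (250.58908519827244, 295.161052218296) [ 515.6 -423.    18. ] 1.8107638796889576
[ 516.6 -422.1] 183.75615 124.3867 [[405.681640625, -423.4013671875], [559.083984375, -524.5648193359375], [627.562744140625, -420.7249755859375], [474.160400390625, -319.5615234375]]
[ 515.6 -434.5] 181.1017 144.2071 [[400.3040771484375, -444.5166320800781], [551.2330322265625, -544.6079711914062], [630.9334716796875, -424.4267272949219], [480.0045166015625, -324.33538818359375]]
blue (408.90764925373134, 243.94418532338307) (303.61903470715833, 266.54600506146056) [ 600.7 -269.7   11.7] 1.3552239573824425
[ 597.1 -271.3] 178.2324 125.14201 [[488.2752380371094, -275.3065490722656], [637.7933349609375, -372.3175354003906], [705.907470703125, -267.3366394042969], [556.389404296875, -170.32565307617188]]
[ 603.1 -273.9] 181.26291 120.48214 [[494.25567626953125, -275.6654968261719], [646.8275756835938, -373.5330505371094], [711.8783569335938, -272.1213073730469], [559.3064575195312, -174.25375366210938]]
white (359.0848925086213, 207.3662777900066) (342.68380332610263, 228.05328994938537) [644.8 -79.3   8.7] 6.630534393121993
[636.8 -68.4] 219.68999 198.79535 [[494.7388916015625, -110.41031646728516], [692.7193603515625, -205.63333129882812], [778.8857421875, -26.482688903808594], [580.9052734375, 68.74032592773438]]
[650.2 -96.6] 223.43365 228.6095 [[499.9254150390625, -42.080223083496094], [592.1734619140625, -245.58181762695312], [800.38916015625, -151.19683837890625], [708.14111328125, 52.30474853515625]]
```

View pics/c1.png

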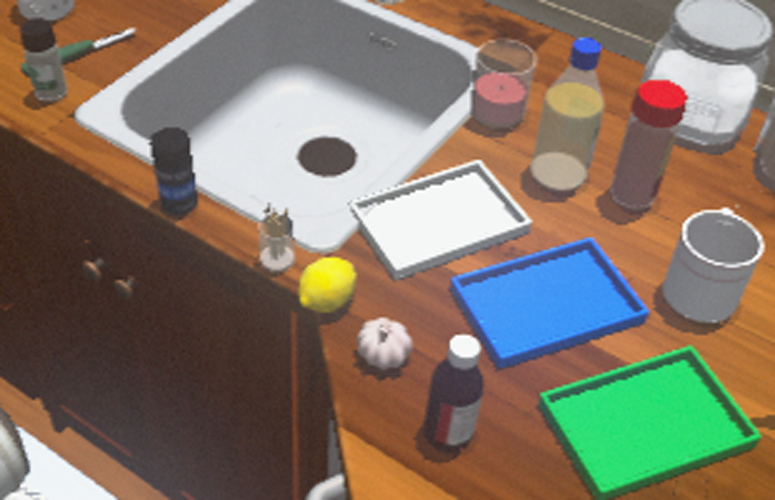

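View pics/c2.png

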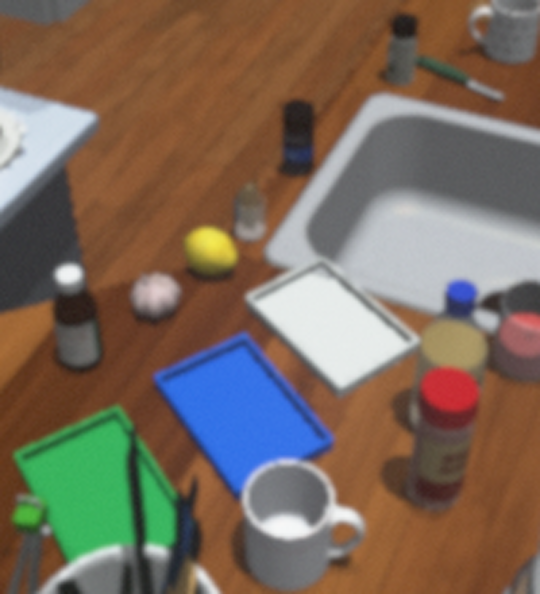

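The crops show every item clearly. I'll turn the hand-picked feature points (cap tops, feet, tray rim corners) into positions.

```bash
python3 - <<'E'
from h import *
np.set_printoptions(precision=1,suppress=True)
s=r.camera("scene");d=r.camera("side")
S=lambda x,y:(190+x/2.5-.3,125+y/2.5-.3); D=lambda x,y:(215+x/2.7-.3,115+y/2.7-.3)
for n,a,b,z in [("clear top",(37,25),(404,20),107),("clear bot",(49,96),(401,78),0),("bluej top",(170,134),(299,106),103),("bluej bot",(180,207),(299,168),0),
 ("glass bot",(277,263),(250,234),0),("garlic",(384,344),(156,296),27),("bottle top",(464,343),(69,270),137),("bottle bot",(452,438),(79,360),0)]:
    a=S(*a);b=D(*b);print(n,*tri(s,a,d,b),plane(s,*a,z),plane(d,*b,z))
for n,cs,cd in [("white",[(352,206),(478,162),(530,221),(398,276)],[(246,297),(320,260),(418,343),(340,390)])]:
    for f,c,l in((S,s,cs),(D,d,cd)):
        q=np.array([plane(c,*f(*p),17)[:2] for p in l]);e=q[2]-q[3];print(n,q.mean(0),q.tolist())
# edges of lemon axis direction
c=blob(s,(22,120,90),(35,255,255),(300,220,340,260));print(cv2.minAreaRect(np.array([plane(s,*p[0],28)[:2] for p in c],np.float32)))
c=blob(d,(22,120,90),(35,255,255),(275,190,310,225));print(cv2.minAreaRect(np.array([plane(d,*p[0],28)[:2] for p in c],np.float32)))
E
```

```text
clear top [533.7 435.1 107.4] 4.4012936847802235 [536.1 438.9 107. ] [534.  431.5 107. ]
clear bot [533.1 442.3  -5.2] 4.439191025829234 [527.3 433.8   0. ] [535.1 438.4   0. ]
bluej top [480.1 161.9 105.3] 3.3550382370372547 [483.4 166.  103. ] [479.1 162.3 103. ]
bluej bot [479.5 160.6  -4.3] 5.261071049018927 [474.6 154.3   0. ] [481.4 159.5   0. ]
glass bot [476.8   9.3  -5.4] 0.36475472319999813 [472.9   6.    0. ] [479.6   4.1   0. ]
garlic [ 436.1 -163.8   20. ] 0.24725619538853508 [ 431.3 -166.6   27. ] [ 440.1 -169.5   27. ]
bottle top [ 400.  -267.3  138.2] 0.011682849277834985 [ 400.9 -267.   137. ] [ 399.1 -266.3  137. ]
bottle bot [ 394.6 -273.5   -1.8] 1.306952338570675 [ 393.1 -274.6    0. ] [ 395.7 -274.     0. ]
white [ 635.2 -109.6] [[585.0770771036109, -18.698763592925218], [741.0832088842046, -98.49695464225812], [689.1092745420906, -198.58825399353037], [525.7244083110199, -122.48605572580777]]
white [ 639.4 -111.6] [[533.5856026668441, -117.85335557752558], [589.1102290769587, -21.167342664491912], [744.947884231341, -103.25202765857341], [689.7824294636027, -204.26006485304856]]
((461.61114501953125, -71.40126037597656), (77.94160461425781, 57.76339340209961), 26.401975631713867)
((459.9010925292969, -68.68276977539062), (59.566246032714844, 82.03643798828125), 38.15538024902344)
```

drive_tool(
  commands=[
    {"dx":0.046,"dy":0.037,"dz":-0.012,"hand":0},
    {"dx":0.046,"dy":0.037,"dz":-0.012,"hand":0},
    {"dx":0.046,"dy":0.037,"dz":-0.012,"hand":0},
    {"dx":0.046,"dy":0.037,"dz":-0.012,"hand":0},
    {"dx":0.046,"dy":0.037,"dz":-0.012,"hand":0},
    {"dx":0.046,"dy":0.037,"dz":-0.012,"hand":0},
    {"dx":0.046,"dy":0.037,"dz":-0.012,"hand":0},
    {"dx":0.046,"dy":0.037,"dz":-0.012,"hand":0},
    {"dx":0.046,"dy":0.037,"dz":-0.012,"hand":0},
    {"dx":0.046,"dy":0.037,"dz":-0.012,"hand":0},
  ],
)

```text
invalid input at $.commands[0]: expected keys hand, dx, dy, dz, roll
```

```bash
cat >> h.py <<'E'
from scipy.spatial.transform import Rotation as Ro
def yaw(o): 
    x=Ro.from_rotvec(o["tool_rot"]).as_matrix()[:,0];return np.degrees(np.arctan2(x[1],x[0]))
def go(x,y,z,yw=None,dmax=60,o=None):
    """tool-frame deltas (mm): translate first at the present yaw, then roll"""
    o=o or r.observe();R=Ro.from_rotvec(o["tool_rot"]).as_matrix()
    d=R.T@(np.array([x,y,z])-o["tcp_pos"]);n=int(np.ceil(np.linalg.norm(d)/dmax))
    print("tcp",o["tcp_pos"].round(1),"yaw %.2f"%yaw(o),"clk %.2f"%o["clock"],"q1 %.2f q6 %.2f"%(o["q"][0],o["q"][5]),"z-axis",R[:,2].round(3),"f",o["ft_force"].round(1),"w %.3f g %.1f"%(o["width"],o["grip_force"]))
    print("total",d.round(1),"rows",n,"each",(d/max(n,1)).round(1),"roll total",None if yw is None else round((yaw(o)-yw+180)%360-180,1))
E
python3 -c "
from h import *
go(400,-130,320,-90)
s=r.camera('scene')
for n,p,z in [('greenlid bottom',(530,346),0),('redcap bottom',(443,206),0),('redtop',(455,163),170),('bluecap bottom',(412,197),0),('mug bottom',(473,248),0)]: print(n,plane(s,*p,z).round())
"
```

```text
tcp [192.8 594.4 222.3] yaw -17.98 clk 0.35 q1 1.52 q6 -0.26 z-axis [-0.    -0.001 -1.   ] f [ 0.6  0.1 -0.4] w 1.003 g 0.0
total [420.6 625.1 -97.4] rows 13 each [32.4 48.1 -7.5] roll total 72.0
greenlid bottom [ 505. -628.    0.]
redcap bottom [ 807. -278.    0.]
redtop [ 800. -277.  170.]
bluecap bottom [ 786. -185.    0.]
mug bottom [ 704. -414.   -0.]
```

drive_tool(
  commands=[
    {"dx":0.046,"dy":0.037,"dz":-0.012,"roll":0,"hand":0},
    {"dx":0.046,"dy":0.037,"dz":-0.012,"roll":0,"hand":0},
    {"dx":0.046,"dy":0.037,"dz":-0.012,"roll":0,"hand":0},
    {"dx":0.046,"dy":0.037,"dz":-0.012,"roll":0,"hand":0},
    {"dx":0.046,"dy":0.037,"dz":-0.012,"roll":0,"hand":0},
    {"dx":0.046,"dy":0.037,"dz":-0.012,"roll":0,"hand":0},
    {"dx":0.046,"dy":0.037,"dz":-0.012,"roll":0,"hand":0},
    {"dx":0.046,"dy":0.037,"dz":-0.012,"roll":0,"hand":0},
    {"dx":0.046,"dy":0.037,"dz":-0.012,"roll":0,"hand":0},
    {"dx":0.046,"dy":0.037,"dz":-0.012,"roll":0,"hand":0},
  ],
)

```text
clock: 1.65
tcp_pos: [516.9, 98.8, 343.3]
tool_rot: [-3.102, 0.491, -0.001]
ft_force: [0.9, 0.8, 0.2]
width: 0.999
grip_force: 0.0
```

```bash
python3 -c "
from h import *
go(410,-100,340,-90)
"
```

```text
tcp [516.9  98.8 343.3] yaw -17.97 clk 1.65 q1 0.50 q6 0.76 z-axis [ 0.001  0.    -1.   ] f [0.9 0.8 0.2] w 0.999 g 0.0
total [-40.4 222.1   3.1] rows 4 each [-10.1  55.5   0.8] roll total 72.0
```

drive_tool(
  commands=[
    {"dx":-0.01,"dy":0.055,"dz":0,"roll":0,"hand":0},
    {"dx":-0.01,"dy":0.055,"dz":0,"roll":0,"hand":0},
    {"dx":-0.01,"dy":0.055,"dz":0,"roll":0,"hand":0},
    {"dx":-0.01,"dy":0.057,"dz":0,"roll":0,"hand":0},
    {"dx":0,"dy":0,"dz":0,"roll":0,"hand":0},
  ],
)

```text
clock: 2.28
tcp_pos: [407.8, -100.6, 343.3]
tool_rot: [-3.102, 0.498, -0.002]
ft_force: [-0.1, 0.3, 0.3]
width: 0.999
grip_force: 0.0
```

```bash
python3 -c "
from h import *
c=r.camera('wrist');cv2.imwrite('pics/w1.png',c['frame'][:,:,::-1])
go(430,-120,340,-90)
for n,X in [('lemon',(461,-71,28)),('garlic',(436,-166,25)),('bottle top',(399,-267,137)),('green',(516,-423,17)),('blue',(599,-271,17)),('white',(637,-110,17))]: print(n,proj(c,X).round())
"
```

```text
tcp [408.8 -99.4 343.1] yaw -18.16 clk 2.33 q1 0.15 q6 1.10 z-axis [ 0.002  0.    -1.   ] f [ 0.4 -0.1  0.5] w 0.997 g 0.0
total [26.5 12.9  3.1] rows 1 each [26.5 12.9  3.1] roll total 71.8
lemon [291. 132.]
garlic [353. 128.]
bottle top [452. 137.]
green [507.  18.]
blue [391.  -7.]
white [276.   5.]
```

View pics/w1.png

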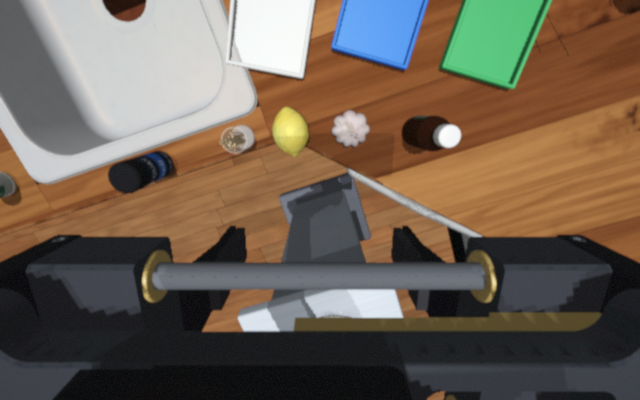

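The wrist view shows the lemon at (291,131), garlic (351,128), bottle cap (447,135), glass (237,139) and blue jar (127,175), with tray corners along the top edge. The lemon's long axis is nearly vertical in the image, so it runs roughly along world x. That contradicts the text, so I'll measure it, along with the glass height and the tray edges.

```bash
python3 - <<'E'
from h import *
np.set_printoptions(precision=1,suppress=True)
s=r.camera("scene");d=r.camera("side");c=r.camera("wrist")
S=lambda x,y:(190+x/2.5-.3,125+y/2.5-.3); D=lambda x,y:(215+x/2.7-.3,115+y/2.7-.3)
print("pick tip",tri(s,S(275,207),d,D(250,185)),"rim",tri(s,S(276,222),d,D(249,200)))
def cen(k): M=cv2.moments(k);return M["m10"]/M["m00"],M["m01"]/M["m00"]
k=blob(c,(18,90,90),(38,255,255),(262,95,320,165));P=np.array([plane(c,*p[0],28)[:2] for p in k],np.float32)
print("lemon",plane(c,*cen(k),28),cv2.minAreaRect(P),cv2.fitEllipse(P))
k=blob(c,(0,0,120),(180,75,255),(328,105,373,150));P=np.array([plane(c,*p[0],25)[:2] for p in k],np.float32)
print("garlic",cen(k),plane(c,*cen(k),25),cv2.minAreaRect(P))
k=blob(c,(0,0,150),(180,60,255),(428,115,468,152));print("cap",cen(k),plane(c,*cen(k),137))
k=blob(c,(90,80,0),(125,255,255),(140,145,180,185));print("blue label",cen(k))
print("blue jar cap top(127,175)",plane(c,127,175,103),"glass base?",plane(c,243,139,0),plane(c,232,140,79))
for n,lo,hi,b,p in [("green",(50,120,40),(80,255,255),(430,0,560,95),0),("blue",(100,150,50),(120,255,255),(325,0,435,75),0)]:
    k=blob(c,lo,hi,b);a=cv2.approxPolyDP(k,4,True)[:,0];print(n,[(q.tolist(),plane(c,*q,17)[:2].tolist()) for q in a])
print("white",[plane(c,*q,17)[:2] for q in [(229,65),(305,78)]])
E
```

```text
pick tip (array([479.3,  10.9,  79.2]), np.float64(3.893454833564621)) rim (array([478.7,   9.2,  56.5]), np.float64(5.354372359806031))
lemon [462.8 -69.9  28. ] ((462.19476318359375, -69.62285614013672), (63.64054489135742, 63.55335235595703), 35.9411506652832) ((462.02947998046875, -69.70618438720703), (55.43788528442383, 73.33900451660156), 81.53012084960938)
garlic (352.6370213516852, 128.56467266631375) [ 437.6 -161.8   25. ] ((436.6590270996094, -161.47402954101562), (55.09183883666992, 56.480140686035156), 12.122014999389648)
cap (452.34094551282044, 137.1282051282051) [ 400.9 -264.6  137. ]
blue label (160.67560664112386, 163.3882503192848)
blue jar cap top(127,175) [480.8 158.1 103. ] glass base? [475.5  15.3   0. ] [480.1   9.4  79. ]
green [([467, 0], [559.2370981915033, -368.45413761113946]), ([443, 69], [479.4053136609542, -317.63542559162613]), ([515, 89], [416.7463556198043, -417.7579096949939]), ([554, 0], [520.7290706249313, -486.92801230385146])]
blue [([347, 0], [612.3677494764454, -204.99226951643013]), ([335, 49], [556.5396733338765, -169.81449718907297]), ([407, 69], [496.29630561933396, -265.6519703715242]), ([430, 0], [575.6170544074649, -318.0595315294054])]
white [array([585. , -10.7]), array([ 532.1, -114.2])]
```

drive_tool(
  commands=[
    {"dx":0.0084,"dy":-0.009,"dz":0.045,"roll":0,"hand":0.18},
    {"dx":0.0084,"dy":-0.009,"dz":0.045,"roll":0,"hand":0.18},
    {"dx":0.0084,"dy":-0.009,"dz":0.045,"roll":0,"hand":0.18},
    {"dx":0.0084,"dy":-0.009,"dz":0.045,"roll":0,"hand":0.18},
    {"dx":0.0084,"dy":-0.009,"dz":0.045,"roll":0,"hand":0.18},
    {"dx":0,"dy":0,"dz":0,"roll":-9.7,"hand":0.18},
    {"dx":0,"dy":0,"dz":0,"roll":0,"hand":0.18},
  ],
)

```text
clock: 3.35
tcp_pos: [464.0, -67.3, 116.7]
tool_rot: [3.133, -0.226, -0.003]
ft_force: [0.0, -0.5, 0.4]
width: 0.815
grip_force: 0.0
```

```bash
python3 - <<'E'
from h import *
c=r.camera("wrist");cv2.imwrite('pics/w2.png',c['frame'][:,:,::-1])
go(462,-71,16,-8.5)
print(proj(c,(462,-70,28)))
k=blob(c,(18,90,90),(38,255,255),(150,0,480,399));P=np.array([plane(c,*p[0],28)[:2] for p in k],np.float32);print(cv2.fitEllipse(P),cv2.boundingRect(k))
E
```

```text
tcp [464.2 -67.5 117.3] yaw -8.33 clk 3.40 q1 0.20 q6 1.22 z-axis [-0. -0. -1.] f [-0.5  0.1  0.5] w 0.817 g 0.0
total [ -1.7   3.8 101.3] rows 2 each [-0.8  1.9 50.7] roll total 0.2
[323.51601633 200.72313383]
((467.3074951171875, -70.93888854980469), (50.199039459228516, 64.52544403076172), 85.49333953857422) (293, 157, 63, 76)
```

View pics/w2.png

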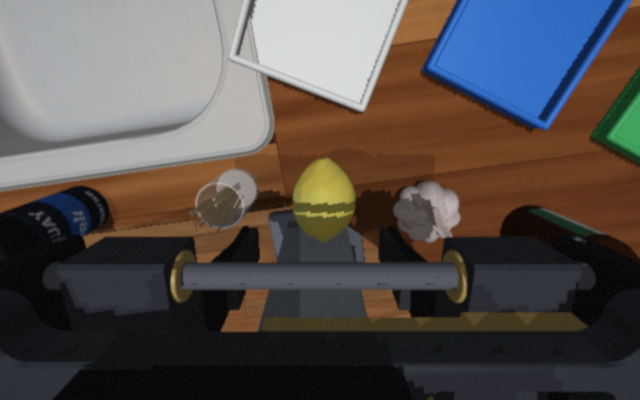

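The lemon lies at (324,199) between the fingers, with the glass at (225,200) clear of the left finger. I'll descend and grip.

drive_tool(
  commands=[
    {"dx":-0.001,"dy":0.0035,"dz":0.035,"roll":0,"hand":0.18},
    {"dx":0,"dy":0,"dz":0.04,"roll":0,"hand":0.18},
    {"dx":0,"dy":0,"dz":0.026,"roll":0,"hand":0.18},
    {"dx":0,"dy":0,"dz":0,"roll":0,"hand":0.18},
    {"dx":0,"dy":0,"dz":0,"roll":0,"hand":0.7},
    {"dx":0,"dy":0,"dz":0,"roll":0,"hand":0.7},
    {"dx":0,"dy":0,"dz":0,"roll":0,"hand":0.7},
    {"dx":0,"dy":0,"dz":0,"roll":0,"hand":0.7},
  ],
  newtons=15,
)

```text
clock: 4.4
tcp_pos: [463.0, -71.5, 17.8]
tool_rot: [-3.133, 0.226, -0.004]
ft_force: [-0.9, 1.0, 6.9]
width: 0.614
grip_force: 15.0
```

drive_tool(
  commands=[
    {"dx":0,"dy":0,"dz":-0.02,"roll":0,"hand":0.7},
    {"dx":0,"dy":0,"dz":-0.04,"roll":0,"hand":0.7},
    {"dx":0,"dy":0,"dz":-0.05,"roll":0,"hand":0.7},
    {"dx":0,"dy":0,"dz":-0.055,"roll":0,"hand":0.7},
    {"dx":0,"dy":0,"dz":-0.055,"roll":0,"hand":0.7},
  ],
)

```text
clock: 5.03
tcp_pos: [461.1, -71.8, 238.2]
tool_rot: [-3.133, 0.227, 0.001]
ft_force: [1.9, -0.6, -0.1]
width: 0.61
grip_force: 15.0
```

```bash
python3 - <<'E'
from h import *
go(492,-403,230,-122)
E
```

```text
tcp [461.1 -71.8 238.2] yaw -8.30 clk 5.03 q1 0.19 q6 1.23 z-axis [-0.  0. -1.] f [ 1.9 -0.6 -0.1] w 0.610 g 15.0
total [ 78.4 323.3   8. ] rows 6 each [13.1 53.9  1.3] roll total 113.7
```

drive_tool(
  commands=[
    {"dx":0.0123,"dy":0.053,"dz":0,"roll":0,"hand":0.7},
    {"dx":0.0123,"dy":0.053,"dz":0,"roll":0,"hand":0.7},
    {"dx":0.0123,"dy":0.053,"dz":0,"roll":0,"hand":0.7},
    {"dx":0.0123,"dy":0.053,"dz":0,"roll":0,"hand":0.7},
    {"dx":0.0123,"dy":0.053,"dz":0,"roll":0,"hand":0.7},
    {"dx":0.0123,"dy":0.053,"dz":0,"roll":0,"hand":0.7},
    {"dx":0,"dy":0,"dz":0,"roll":8,"hand":0.7},
    {"dx":0,"dy":0,"dz":0,"roll":8,"hand":0.7},
    {"dx":0,"dy":0,"dz":0,"roll":7.7,"hand":0.7},
    {"dx":0,"dy":0,"dz":0,"roll":0,"hand":0.7},
  ],
)

```text
clock: 6.28
tcp_pos: [488.8, -396.8, 235.9]
tool_rot: [-3.02, 0.863, 0.002]
ft_force: [-0.1, 0.4, -1.7]
width: 0.616
grip_force: 15.0
```

```bash
cat >> h.py <<'E'
def tray(c,lo,hi,box,z=17):
    k=blob(c,lo,hi,box);P=np.array([plane(c,*p[0],z)[:2] for p in k],np.float32);h=cv2.convexHull(P)
    a=cv2.approxPolyDP(h,10,True)[:,0];print("corners",a.round(1).tolist());m=cv2.minAreaRect(P);print(m);return k
E
python3 - <<'E'
from h import *
c=r.camera("wrist");cv2.imwrite('pics/w3.png',c['frame'][:,:,::-1])
tray(c,(50,120,30),(80,255,255),(0,0,640,400))
go(488,-398,100,-32)
E
```

```text
corners [[626.2999877929688, -420.5], [480.5, -322.70001220703125], [417.0, -419.29998779296875], [563.0999755859375, -515.7999877929688]]
((522.3516845703125, -419.61431884765625), (117.93858337402344, 176.98573303222656), 56.48953628540039)
tcp [ 488.9 -396.8  236.1] yaw -31.86 clk 6.33 q1 -0.43 q6 1.44 z-axis [-0.001  0.001 -1.   ] f [-1.3 -0.2 -1.5] w 0.612 g 15.0
total [  0.    1.5 136.1] rows 3 each [ 0.   0.5 45.4] roll total 0.1
```

View pics/w3.png

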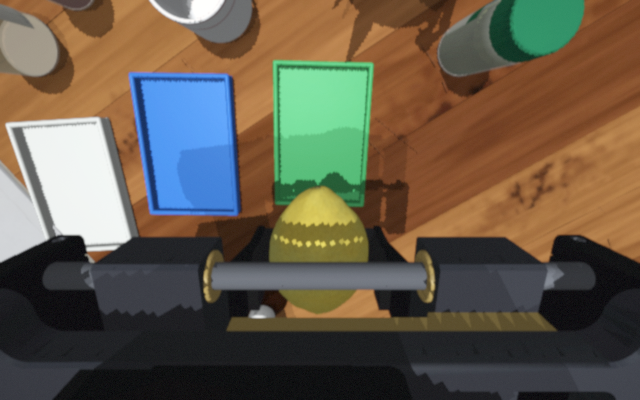

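The tray fits cleanly (177×118 mm, centre (522,-420), angle -33.5°), and the lemon sits centred over its near half. I'll lower it.

drive_tool(
  commands=[
    {"dx":0.002,"dy":0.001,"dz":0.04,"roll":1.6,"hand":0.7},
    {"dx":0,"dy":0,"dz":0.05,"roll":0,"hand":0.7},
    {"dx":0,"dy":0,"dz":0.05,"roll":0,"hand":0.7},
    {"dx":0,"dy":0,"dz":0.04,"roll":0,"hand":0.7},
    {"dx":0,"dy":0,"dz":0.025,"roll":0,"hand":0.7},
    {"dx":0,"dy":0,"dz":0.005,"roll":0,"hand":0.7},
    {"dx":0,"dy":0,"dz":0,"roll":0,"hand":0.7},
  ],
)

```text
clock: 7.2
tcp_pos: [490.9, -399.2, 27.1]
tool_rot: [3.008, -0.906, 0.001]
ft_force: [-0.2, -0.4, -1.4]
width: 0.612
grip_force: 15.0
```

```bash
python3 - <<'E'
from h import *
go(490.3,-398.6,22,-33.5)
E
```

```text
tcp [ 490.9 -399.2   27.1] yaw -33.51 clk 7.20 q1 -0.43 q6 1.41 z-axis [ 0.001 -0.001 -1.   ] f [-0.2 -0.4 -1.4] w 0.612 g 15.0
total [-0.9 -0.2  5.1] rows 1 each [-0.9 -0.2  5.1] roll total -0.0
```

drive_tool(
  commands=[
    {"dx":0,"dy":0,"dz":0.003,"roll":0,"hand":0.7},
    {"dx":0,"dy":0,"dz":0.001,"roll":0,"hand":0.7},
    {"dx":0,"dy":0,"dz":0,"roll":0,"hand":0.7},
  ],
)

```text
clock: 7.58
tcp_pos: [490.6, -399.1, 23.1]
tool_rot: [3.008, -0.907, 0.001]
ft_force: [0.4, 0.2, -1.0]
width: 0.613
grip_force: 15.0
```

drive_tool(
  commands=[
    {"dx":0,"dy":0,"dz":0.001,"roll":0,"hand":0.7},
    {"dx":0,"dy":0,"dz":0.001,"roll":0,"hand":0.7},
    {"dx":0,"dy":0,"dz":0,"roll":0,"hand":0.7},
  ],
)

```text
clock: 7.95
tcp_pos: [490.6, -399.1, 21.9]
tool_rot: [3.007, -0.907, 0.001]
ft_force: [-1.2, 2.1, 5.7]
width: 0.617
grip_force: 15.0
```

drive_tool(
  commands=[
    {"dx":0,"dy":0,"dz":0,"roll":0,"hand":0.38},
    {"dx":0,"dy":0,"dz":0,"roll":0,"hand":0.34},
    {"dx":0,"dy":0,"dz":0,"roll":0,"hand":0.3},
    {"dx":0,"dy":0,"dz":0,"roll":0,"hand":0.22},
    {"dx":0,"dy":0,"dz":0,"roll":0,"hand":0.15},
    {"dx":0,"dy":0,"dz":0,"roll":0,"hand":0.15},
    {"dx":0,"dy":0,"dz":-0.02,"roll":0,"hand":0.15},
    {"dx":0,"dy":0,"dz":-0.05,"roll":0,"hand":0.15},
    {"dx":0,"dy":0,"dz":-0.06,"roll":0,"hand":0.15},
    {"dx":0,"dy":0,"dz":-0.06,"roll":0,"hand":0.15},
  ],
  newtons=5,
)

```text
clock: 9.2
tcp_pos: [490.1, -398.8, 212.3]
tool_rot: [3.008, -0.907, -0.0]
ft_force: [0.8, -0.4, -0.4]
width: 0.847
grip_force: 0.0
```

```bash
python3 - <<'E'
from h import *
c=r.camera("wrist");cv2.imwrite('pics/w4.png',c['frame'][:,:,::-1])
k=blob(c,(18,90,90),(38,255,255),(230,100,420,330));P=np.array([plane(c,*p[0],32)[:2] for p in k],np.float32);print("lemon",cv2.fitEllipse(P),cv2.boundingRect(k),proj(c,(490.5,-399,32)))
print("blue");tray(c,(100,150,30),(120,255,255),(60,0,300,235))
print("white");tray(c,(0,0,125),(180,60,255),(0,100,140,245))
go(437,-164,240,-90)
E
```

```text
lemon ((488.6275634765625, -396.06640625), (53.226436614990234, 72.95576477050781), 55.39968490600586) (295, 145, 47, 65) [319.5739955  175.42984547]
blue
corners [[640.7999877929688, -364.6000061035156], [706.7000122070312, -265.3999938964844], [558.7999877929688, -169.8000030517578], [495.0, -268.29998779296875]]
((599.839111328125, -267.080078125), (122.18688201904297, 180.2195281982422), 57.15790939331055)
white
corners [[688.7000122070312, -199.39999389648438], [737.7000122070312, -110.9000015258789], [617.5, -40.70000076293945], [567.5, -134.0]]
((650.2012329101562, -117.74922180175781), (108.92292022705078, 148.3140869140625), 61.63665771484375)
tcp [ 493.7 -402.   222.9] yaw -33.48 clk 9.25 q1 -0.43 q6 1.41 z-axis [ 0.014 -0.011 -1.   ] f [ 2.  -1.5  7.2] w 0.847 g 0.0
total [-178.2 -167.2  -20.5] rows 5 each [-35.6 -33.4  -4.1] roll total 56.5
```

View pics/w4.png

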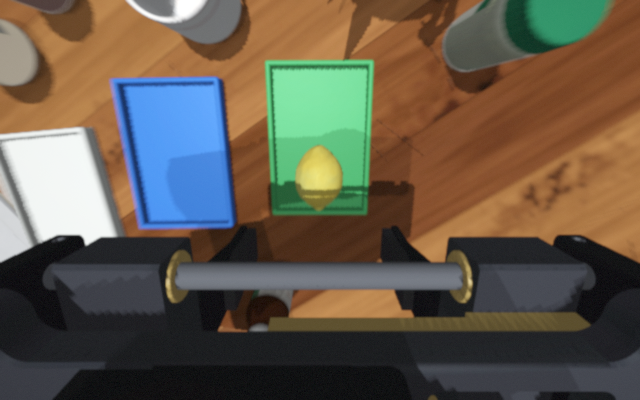

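The lemon rests in the near half of the green tray at (319,178). The garlic is next.

drive_tool(
  commands=[
    {"dx":-0.0348,"dy":-0.0334,"dz":0,"roll":0,"hand":0.08},
    {"dx":-0.0348,"dy":-0.0334,"dz":0,"roll":0,"hand":0.08},
    {"dx":-0.0348,"dy":-0.0334,"dz":0,"roll":0,"hand":0.08},
    {"dx":-0.0348,"dy":-0.0334,"dz":0,"roll":0,"hand":0.08},
    {"dx":-0.0348,"dy":-0.0334,"dz":0,"roll":0,"hand":0.08},
    {"dx":0,"dy":0,"dz":0.02,"roll":9.3,"hand":0.08},
    {"dx":0,"dy":0,"dz":0.02,"roll":9.3,"hand":0.08},
    {"dx":0,"dy":0,"dz":0.02,"roll":9.3,"hand":0.08},
    {"dx":0,"dy":0,"dz":0.02,"roll":9.3,"hand":0.08},
    {"dx":0,"dy":0,"dz":0.02,"roll":9.3,"hand":0.08},
  ],
)

```text
clock: 10.5
tcp_pos: [437.8, -163.6, 109.9]
tool_rot: [-2.4, 2.027, -0.001]
ft_force: [-0.6, -0.5, -0.6]
width: 0.919
grip_force: 0.0
```

drive_tool(
  commands=[
    {"dx":0,"dy":0,"dz":0,"roll":0,"hand":0.08},
  ],
)

```text
clock: 10.62
tcp_pos: [436.6, -163.5, 109.3]
tool_rot: [2.405, -2.018, -0.005]
ft_force: [-0.1, -0.4, 0.8]
width: 0.921
grip_force: 0.0
```

```bash
python3 - <<'E'
from h import *
c=r.camera("wrist");cv2.imwrite('pics/w5.png',c['frame'][:,:,::-1])
go(437,-164,11,-80)
k=blob(c,(0,0,110),(180,75,255),(270,120,380,260));M=cv2.moments(k)
P=np.array([plane(c,*p[0],25)[:2] for p in k],np.float32);print(cv2.boundingRect(k),plane(c,M["m10"]/M["m00"],M["m01"]/M["m00"],25),cv2.minEnclosingCircle(P),proj(c,(437,-164,25)))
E
```

```text
tcp [ 437.6 -163.7  110.4] yaw -79.91 clk 10.68 q1 -0.01 q6 0.18 z-axis [-0.001 -0.    -1.   ] f [-0.   0.4  0.3] w 0.914 g 0.0
total [ 0.2  0.5 99.4] rows 2 each [ 0.1  0.3 49.7] roll total 0.1
(305, 170, 13, 7) [ 446.6508834  -185.55294848   25.        ] ((446.95977783203125, -186.05282592773438), 5.045298099517822) [318.121436   198.65974226]
```

View pics/w5.png

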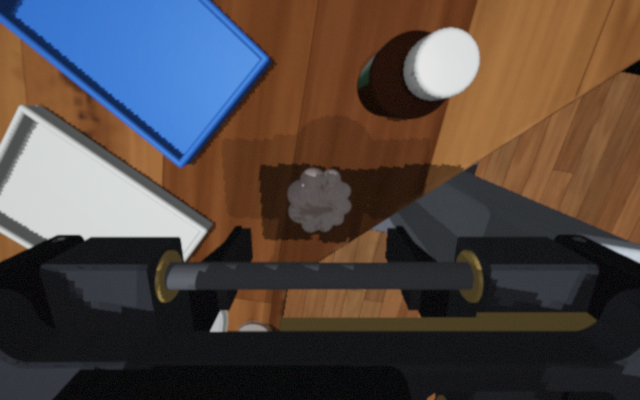

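The garlic is centred at (319,200), right on the expected spot. I'll descend and grip.

drive_tool(
  commands=[
    {"dx":0,"dy":0.0005,"dz":0.035,"roll":0,"hand":0.08},
    {"dx":0,"dy":0,"dz":0.04,"roll":0,"hand":0.08},
    {"dx":0,"dy":0,"dz":0.022,"roll":0,"hand":0.08},
    {"dx":0,"dy":0,"dz":0,"roll":0,"hand":0.08},
    {"dx":0,"dy":0,"dz":0,"roll":0,"hand":0.6},
    {"dx":0,"dy":0,"dz":0,"roll":0,"hand":0.6},
    {"dx":0,"dy":0,"dz":0,"roll":0,"hand":0.6},
    {"dx":0,"dy":0,"dz":0,"roll":0,"hand":0.6},
  ],
  newtons=12,
)

```text
clock: 11.68
tcp_pos: [437.7, -163.7, 14.3]
tool_rot: [-2.405, 2.02, -0.002]
ft_force: [-1.0, 1.3, 4.6]
width: 0.617
grip_force: 12.0
```

drive_tool(
  commands=[
    {"dx":0,"dy":0,"dz":-0.02,"roll":0,"hand":0.6},
    {"dx":0,"dy":0,"dz":-0.04,"roll":0,"hand":0.6},
    {"dx":0,"dy":0,"dz":-0.05,"roll":0,"hand":0.6},
    {"dx":0,"dy":0,"dz":-0.055,"roll":0,"hand":0.6},
    {"dx":0,"dy":0,"dz":-0.055,"roll":0,"hand":0.6},
    {"dx":0,"dy":0,"dz":0,"roll":0,"hand":0.6},
  ],
)

```text
clock: 12.42
tcp_pos: [439.9, -164.1, 238.4]
tool_rot: [-2.401, 2.016, -0.015]
ft_force: [-0.1, 0.4, -2.2]
width: 0.619
grip_force: 12.0
```

```bash
python3 - <<'E'
from h import *
x,y=522+45*.834,-419.6-45*.552;print(x,y)
go(x,y,230,-33.5)
E
```

```text
559.53 -444.44000000000005
tcp [ 439.9 -164.1  238.4] yaw -80.05 clk 12.43 q1 -0.01 q6 0.18 z-axis [ 0.011 -0.001 -1.   ] f [-0.1  0.4 -2.2] w 0.619 g 12.0
total [296.8 -69.3  10.1] rows 6 each [ 49.5 -11.5   1.7] roll total -46.5
```

drive_tool(
  commands=[
    {"dx":0.0496,"dy":-0.012,"dz":0,"roll":0,"hand":0.6},
    {"dx":0.0496,"dy":-0.012,"dz":0,"roll":0,"hand":0.6},
    {"dx":0.0496,"dy":-0.012,"dz":0,"roll":0,"hand":0.6},
    {"dx":0.0496,"dy":-0.012,"dz":0,"roll":0,"hand":0.6},
    {"dx":0,"dy":0,"dz":0,"roll":-9.3,"hand":0.6},
    {"dx":0,"dy":0,"dz":0,"roll":-9.3,"hand":0.6},
    {"dx":0,"dy":0,"dz":0,"roll":-9.3,"hand":0.6},
    {"dx":0,"dy":0,"dz":0,"roll":-9.3,"hand":0.6},
    {"dx":0,"dy":0,"dz":0,"roll":-9.3,"hand":0.6},
    {"dx":0,"dy":0,"dz":0,"roll":0,"hand":0.6},
  ],
)

```text
clock: 13.68
tcp_pos: [518.2, -350.5, 232.1]
tool_rot: [-3.006, 0.91, 0.004]
ft_force: [-0.2, -0.4, -0.2]
width: 0.621
grip_force: 12.0
```

```bash
python3 - <<'E'
from h import *
s=r.camera("scene");d=r.camera("side");cv2.imwrite('pics/s1.png',np.hstack([cv2.resize(s["frame"][150:370,420:640,::-1],None,fx=1.7,fy=1.7),cv2.resize(d["frame"][180:400,140:360,::-1],None,fx=1.7,fy=1.7)]))
print(plane(s,552,312,0).round(),plane(s,520,280,0).round())
x,y=522+45*.834,-419.6-45*.552
go(x,y,230,-33.5)
E
```

```text
[ 626. -644.   -0.] [ 674. -552.    0.]
tcp [ 518.4 -350.6  232.6] yaw -33.73 clk 13.78 q1 -0.34 q6 1.32 z-axis [-0.001  0.001 -1.   ] f [-0.7  0.   0.3] w 0.616 g 12.0
total [86.3 55.2  2.5] rows 2 each [43.1 27.6  1.3] roll total -0.2
```

View pics/s1.png

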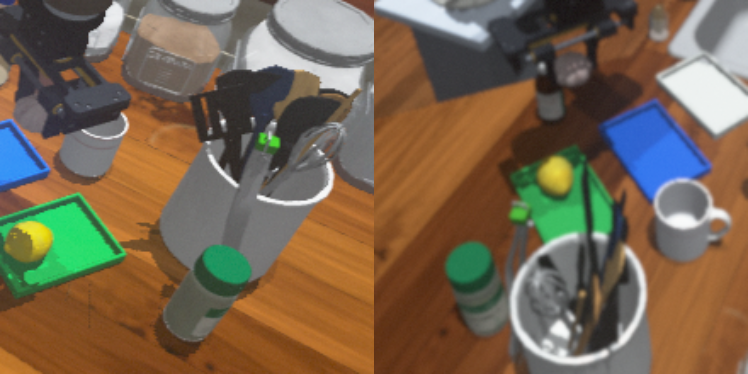

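```bash
python3 - <<'E'
from h import *
s=r.camera("scene");d=r.camera("side")
print("tongs",tri(s,(577.6,233.5),d,(224.7,305)))
A=lambda x,y:(420+x/1.7,150+y/1.7);B=lambda x,y:(140+(x-374)/1.7,180+y/1.7)
print("left black utensil top",tri(s,A(198,95),d,B(588,165)))
print("rim left", tri(s,A(203,150),d,B(640,290)),"rim front",plane(s,*A(203,150),190),plane(s,*A(160,232),0))
print("lid jar",tri(s,A(223,265),d,B(472,265)))
E
```

```text
tongs (array([ 604.6927152 , -596.55319639,  270.24179357]), np.float64(2.194004031843758))
left black utensil top (array([ 640.356873  , -506.82339373,  266.63250463]), np.float64(1.1378791660966596))
rim left (array([ 724.80435705, -547.60061986,  110.28906107]), np.float64(4.8629529003874)) rim front [ 636.88311157 -541.75035423  190.        ] [ 645.07186521 -546.45194199    0.        ]
lid jar (array([ 523.35826708, -619.15759665,  133.51461041]), np.float64(0.616471877240244))
```

drive_tool(
  commands=[
    {"dx":0.0406,"dy":0.0278,"dz":0,"roll":-0.2,"hand":0.6},
    {"dx":0.0406,"dy":0.0278,"dz":0,"roll":0,"hand":0.6},
    {"dx":0,"dy":0,"dz":0.05,"roll":0,"hand":0.6},
    {"dx":0,"dy":0,"dz":0.05,"roll":0,"hand":0.6},
    {"dx":0,"dy":0,"dz":0.04,"roll":0,"hand":0.6},
    {"dx":0,"dy":0,"dz":0.03,"roll":0,"hand":0.6},
    {"dx":0,"dy":0,"dz":0,"roll":0,"hand":0.6},
  ],
)

```text
clock: 14.75
tcp_pos: [554.0, -441.0, 60.2]
tool_rot: [-3.007, 0.904, 0.011]
ft_force: [-0.1, 0.0, -0.6]
width: 0.618
grip_force: 12.0
```

```bash
python3 - <<'E'
from h import *
go(555.4,-441.7,18.5,-33.5)
E
```

```text
tcp [ 554.  -441.    60.2] yaw -33.45 clk 14.75 q1 -0.44 q6 1.43 z-axis [-0.006  0.003 -1.   ] f [-0.1  0.  -0.6] w 0.618 g 12.0
total [ 1.9 -0.2 41.7] rows 1 each [ 1.9 -0.2 41.7] roll total 0.1
```

drive_tool(
  commands=[
    {"dx":0.0005,"dy":0,"dz":0.025,"roll":0,"hand":0.6},
    {"dx":0,"dy":0,"dz":0.013,"roll":0,"hand":0.6},
    {"dx":0,"dy":0,"dz":0,"roll":0,"hand":0.6},
    {"dx":0,"dy":0,"dz":0.001,"roll":0,"hand":0.6},
    {"dx":0,"dy":0,"dz":0.001,"roll":0,"hand":0.6},
    {"dx":0,"dy":0,"dz":0,"roll":0,"hand":0.6},
  ],
)

```text
clock: 15.5
tcp_pos: [556.4, -442.4, 24.1]
tool_rot: [3.009, -0.902, 0.001]
ft_force: [0.1, -0.0, -0.8]
width: 0.62
grip_force: 12.0
```

drive_tool(
  commands=[
    {"dx":0,"dy":0,"dz":0.003,"roll":0,"hand":0.6},
    {"dx":0,"dy":0,"dz":0.0015,"roll":0,"hand":0.6},
    {"dx":0,"dy":0,"dz":0.001,"roll":0,"hand":0.6},
    {"dx":0,"dy":0,"dz":0,"roll":0,"hand":0.6},
  ],
)

```text
clock: 16.0
tcp_pos: [556.2, -442.3, 18.5]
tool_rot: [3.009, -0.902, -0.0]
ft_force: [-0.7, 1.4, 3.2]
width: 0.62
grip_force: 12.0
```

drive_tool(
  commands=[
    {"dx":0,"dy":0,"dz":0,"roll":0,"hand":0.37},
    {"dx":0,"dy":0,"dz":0,"roll":0,"hand":0.34},
    {"dx":0,"dy":0,"dz":0,"roll":0,"hand":0.3},
    {"dx":0,"dy":0,"dz":0,"roll":0,"hand":0.25},
    {"dx":0,"dy":0,"dz":0,"roll":0,"hand":0.23},
    {"dx":0,"dy":0,"dz":-0.02,"roll":0,"hand":0.23},
    {"dx":0,"dy":0,"dz":-0.05,"roll":0,"hand":0.23},
    {"dx":0,"dy":0,"dz":-0.06,"roll":0,"hand":0.23},
    {"dx":0,"dy":0,"dz":-0.06,"roll":0,"hand":0.23},
    {"dx":0,"dy":0,"dz":-0.02,"roll":0,"hand":0.23},
  ],
  newtons=5,
)

```text
clock: 17.25
tcp_pos: [557.8, -443.6, 236.2]
tool_rot: [3.006, -0.901, 0.018]
ft_force: [0.7, 0.3, 1.5]
width: 0.767
grip_force: 0.0
```

```bash
python3 - <<'E'
from h import *
go(475,250,300)
s=r.camera("scene");cv2.imwrite('pics/s2.png',cv2.resize(s["frame"][150:370,300:620,::-1],None,fx=2,fy=2))
E
```

```text
tcp [ 557.8 -443.6  236.2] yaw -33.35 clk 17.25 q1 -0.44 q6 1.43 z-axis [ 0.01  -0.007 -1.   ] f [0.7 0.3 1.5] w 0.767 g 0.0
total [-449.7 -533.8  -69.1] rows 12 each [-37.5 -44.5  -5.8] roll total None
```

View pics/s2.png

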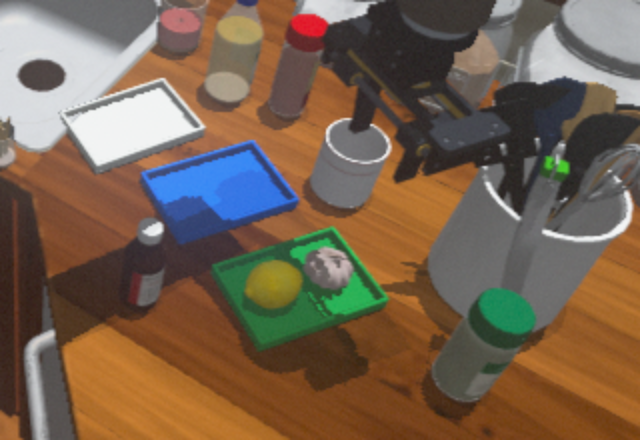

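Lemon and garlic are both in the green tray. Next I'll travel to the clear jar.

drive_tool(
  commands=[
    {"dx":-0.0405,"dy":-0.035,"dz":-0.01,"roll":0,"hand":0.1},
    {"dx":-0.0405,"dy":-0.035,"dz":-0.01,"roll":0,"hand":0.1},
    {"dx":-0.0405,"dy":-0.035,"dz":-0.01,"roll":0,"hand":0.1},
    {"dx":-0.0405,"dy":-0.035,"dz":0,"roll":0,"hand":0.1},
    {"dx":-0.0405,"dy":-0.035,"dz":0,"roll":0,"hand":0.1},
    {"dx":-0.0405,"dy":-0.035,"dz":0,"roll":0,"hand":0.1},
    {"dx":-0.0405,"dy":-0.035,"dz":0,"roll":0,"hand":0.1},
    {"dx":-0.0405,"dy":-0.035,"dz":0,"roll":0,"hand":0.1},
  ],
)

```text
clock: 18.3
tcp_pos: [438.8, -28.9, 258.5]
tool_rot: [-3.009, 0.902, -0.001]
ft_force: [0.8, 1.3, 0.2]
width: 0.896
grip_force: 0.0
```

drive_tool(
  commands=[
    {"dx":-0.028,"dy":-0.05,"dz":0,"roll":0,"hand":0.1},
    {"dx":-0.028,"dy":-0.05,"dz":0,"roll":0,"hand":0.1},
    {"dx":-0.028,"dy":-0.05,"dz":0,"roll":0,"hand":0.1},
    {"dx":-0.028,"dy":-0.05,"dz":0,"roll":0,"hand":0.1},
    {"dx":-0.028,"dy":-0.05,"dz":0,"roll":0,"hand":0.1},
    {"dx":-0.028,"dy":-0.05,"dz":0,"roll":0,"hand":0.1},
    {"dx":-0.028,"dy":-0.05,"dz":0,"roll":0,"hand":0.1},
    {"dx":0,"dy":0,"dz":0,"roll":10,"hand":0.1},
    {"dx":0,"dy":0,"dz":0,"roll":10,"hand":0.1},
    {"dx":0,"dy":0,"dz":0,"roll":10,"hand":0.1},
  ],
)

```text
clock: 19.55
tcp_pos: [468.3, 369.9, 258.1]
tool_rot: [2.668, -1.657, -0.0]
ft_force: [-0.0, -0.8, 0.2]
width: 0.899
grip_force: 0.0
```

drive_tool(
  commands=[
    {"dx":0,"dy":0,"dz":0,"roll":10,"hand":0.1},
    {"dx":0,"dy":0,"dz":0,"roll":10,"hand":0.1},
    {"dx":0,"dy":0,"dz":0,"roll":10,"hand":0.1},
    {"dx":0,"dy":0,"dz":0,"roll":10,"hand":0.1},
    {"dx":0,"dy":0,"dz":0,"roll":10,"hand":0.1},
    {"dx":0,"dy":0,"dz":0,"roll":0,"hand":0.1},
  ],
)

```text
clock: 20.3
tcp_pos: [468.5, 369.6, 258.2]
tool_rot: [-1.728, 2.624, 0.0]
ft_force: [-0.2, -0.7, 0.3]
width: 0.897
grip_force: 0.0
```

```bash
python3 - <<'E'
from h import *
c=r.camera("wrist");cv2.imwrite('pics/w6.png',c['frame'][:,:,::-1])
go(534,436,150)
print([proj(c,(534,436,z)).round() for z in(0,107)],[proj(c,(480,161,z)).round() for z in(0,103)])
E
```

```text
tcp [468.5 369.7 258.2] yaw -113.21 clk 20.35 q1 0.94 q6 -1.34 z-axis [ 0.  0. -1.] f [-0.  -0.5  0.7] w 0.897 g 0.0
total [-86.7 -34.1 108.3] rows 3 each [-28.9 -11.4  36.1] roll total None
[array([296., 221.]), array([289., 254.])] [array([244.,  15.]), array([217., -18.])]
```

View pics/w6.png

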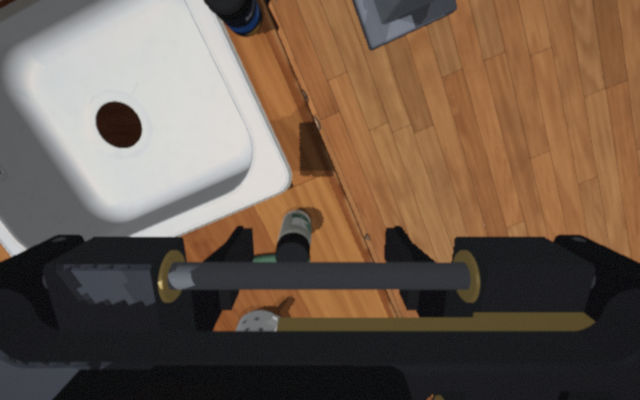

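The jar's base is at (297,214) and its cap at (293,250), as predicted. The mug lies behind at (258,320).

drive_tool(
  commands=[
    {"dx":-0.0289,"dy":-0.0114,"dz":0.03,"roll":0,"hand":0.1},
    {"dx":-0.0289,"dy":-0.0114,"dz":0.03,"roll":0,"hand":0.1},
    {"dx":-0.0289,"dy":-0.0114,"dz":0.03,"roll":0,"hand":0.1},
    {"dx":0,"dy":0,"dz":0,"roll":0,"hand":0.1},
  ],
)

```text
clock: 20.85
tcp_pos: [534.0, 435.5, 163.3]
tool_rot: [1.724, -2.618, 0.003]
ft_force: [-0.8, 0.4, -0.6]
width: 0.9
grip_force: 0.0
```

```bash
python3 - <<'E'
from h import *
go(534,436,45)
c=r.camera("wrist");s=r.camera("scene")
a=cv2.resize(c['frame'][100:300,200:440,::-1],None,fx=1.8,fy=1.8);b=cv2.resize(s['frame'][90:200,150:260,::-1],(360,360))
cv2.imwrite('pics/w7.png',np.hstack([a,b]))
print([proj(c,(534,436,z)).round() for z in(0,80,107)])
for n,p in [("knife end",(212,148)),("mug base",(207,129))]: print(n,plane(s,*p,0).round())
E
```

```text
tcp [534.  435.5 163.3] yaw -113.27 clk 20.85 q1 0.92 q6 -1.32 z-axis [-0.005 -0.005 -1.   ] f [-0.8  0.4 -0.6] w 0.900 g 0.0
total [-1.300e+00 -1.000e-01  1.183e+02] rows 2 each [-0.7 -0.1 59.1] roll total None
[array([318., 180.]), array([318., 201.]), array([318., 211.])]
knife end [591. 488.   0.]
mug base [660. 586.   0.]
```

View pics/w7.png

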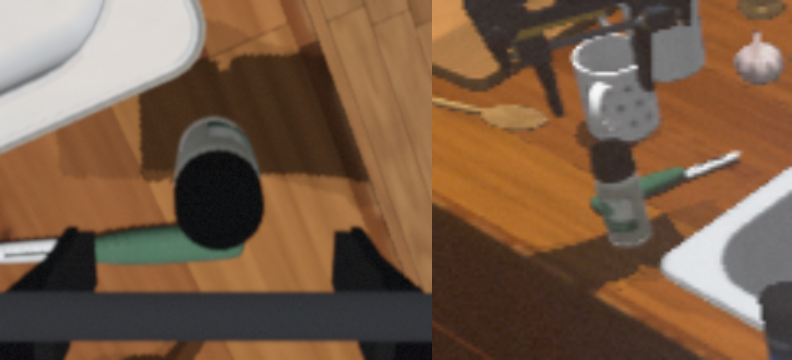

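The cap is at u≈322, against 318 for centred. I'll shift about 2.5 mm in tool y, then descend and grip.

drive_tool(
  commands=[
    {"dx":0,"dy":0.0025,"dz":0.02,"roll":0,"hand":0.1},
    {"dx":0,"dy":0,"dz":0.04,"roll":0,"hand":0.1},
    {"dx":0,"dy":0,"dz":0.04,"roll":0,"hand":0.1},
    {"dx":0,"dy":0,"dz":0.018,"roll":0,"hand":0.1},
    {"dx":0,"dy":0,"dz":0,"roll":0,"hand":0.1},
    {"dx":0,"dy":0,"dz":0,"roll":0,"hand":0.7},
    {"dx":0,"dy":0,"dz":0,"roll":0,"hand":0.7},
    {"dx":0,"dy":0,"dz":0,"roll":0,"hand":0.7},
    {"dx":0,"dy":0,"dz":0,"roll":0,"hand":0.7},
    {"dx":0,"dy":0,"dz":0,"roll":0,"hand":0.7},
  ],
  newtons=15,
)

```text
clock: 22.2
tcp_pos: [532.3, 437.0, 50.4]
tool_rot: [-1.725, 2.625, -0.0]
ft_force: [-0.7, 0.0, 1.2]
width: 0.499
grip_force: 14.9
```

drive_tool(
  commands=[
    {"dx":0,"dy":0,"dz":-0.03,"roll":0,"hand":0.7},
    {"dx":0,"dy":0,"dz":-0.055,"roll":0,"hand":0.7},
    {"dx":0,"dy":0,"dz":-0.06,"roll":0,"hand":0.7},
    {"dx":0,"dy":0,"dz":-0.05,"roll":0,"hand":0.7},
    {"dx":0,"dy":0,"dz":0,"roll":0,"hand":0.7},
  ],
)

```text
clock: 22.82
tcp_pos: [533.7, 438.3, 250.8]
tool_rot: [-1.72, 2.617, 0.004]
ft_force: [-0.3, -0.0, -2.1]
width: 0.495
grip_force: 14.9
```

drive_tool(
  commands=[
    {"dx":0.055,"dy":-0.011,"dz":0,"roll":0,"hand":0.7},
    {"dx":0.055,"dy":-0.011,"dz":0,"roll":0,"hand":0.7},
    {"dx":0.055,"dy":-0.011,"dz":0,"roll":0,"hand":0.7},
    {"dx":0.055,"dy":-0.011,"dz":0,"roll":0,"hand":0.7},
    {"dx":0.055,"dy":-0.011,"dz":0,"roll":0,"hand":0.7},
    {"dx":0.055,"dy":-0.011,"dz":0,"roll":0,"hand":0.7},
    {"dx":0.055,"dy":-0.011,"dz":0,"roll":0,"hand":0.7},
    {"dx":0,"dy":0,"dz":0,"roll":0,"hand":0.7},
  ],
)

```text
clock: 23.82
tcp_pos: [447.7, 49.9, 243.8]
tool_rot: [1.718, -2.627, -0.002]
ft_force: [0.6, 0.8, -2.1]
width: 0.494
grip_force: 14.9
```

```bash
python3 - <<'E'
from h import *
go(600,-80,260,152)
c=r.camera("wrist")
tray(c,(0,0,125),(180,60,255),(0,0,640,230))
E
```

```text
tcp [447.7  49.9 243.8] yaw -113.64 clk 23.82 q1 0.47 q6 -0.89 z-axis [-0.003 -0.001 -1.   ] f [ 0.6  0.8 -2.1] w 0.494 g 14.9
total [  57.9 -191.5  -16.6] rows 4 each [ 14.5 -47.9  -4.2] roll total 94.4
corners [[688.5999755859375, -198.10000610351562], [833.2000122070312, -24.5], [524.9000244140625, 110.9000015258789], [482.8999938964844, 76.5], [532.2000122070312, -113.80000305175781]]
((624.093994140625, -51.245208740234375), (217.1583709716797, 361.3118591308594), 66.2938461303711)
```

drive_tool(
  commands=[
    {"dx":0.0137,"dy":-0.0544,"dz":0,"roll":0,"hand":0.7},
    {"dx":0.0137,"dy":-0.0544,"dz":0,"roll":0,"hand":0.7},
    {"dx":0.0137,"dy":-0.0544,"dz":0,"roll":0,"hand":0.7},
    {"dx":0.0137,"dy":-0.0544,"dz":0,"roll":0,"hand":0.7},
    {"dx":0.0137,"dy":-0.0544,"dz":0,"roll":0,"hand":0.7},
    {"dx":0,"dy":0,"dz":0,"roll":10.5,"hand":0.7},
    {"dx":0,"dy":0,"dz":0,"roll":10.5,"hand":0.7},
    {"dx":0,"dy":0,"dz":0,"roll":10.5,"hand":0.7},
    {"dx":0,"dy":0,"dz":0,"roll":10.5,"hand":0.7},
    {"dx":0,"dy":0,"dz":0,"roll":10.5,"hand":0.7},
  ],
)

```text
clock: 25.12
tcp_pos: [672.9, -116.3, 242.9]
tool_rot: [0.379, -3.116, -0.001]
ft_force: [-0.2, -0.8, -1.3]
width: 0.497
grip_force: 14.9
```

drive_tool(
  commands=[
    {"dx":0,"dy":0,"dz":0,"roll":10.5,"hand":0.7},
    {"dx":0,"dy":0,"dz":0,"roll":10.5,"hand":0.7},
    {"dx":0,"dy":0,"dz":0,"roll":10.5,"hand":0.7},
    {"dx":0,"dy":0,"dz":0,"roll":10.5,"hand":0.7},
    {"dx":0,"dy":0,"dz":0,"roll":0,"hand":0.7},
  ],
)

```text
clock: 25.75
tcp_pos: [672.8, -116.6, 243.3]
tool_rot: [-0.751, -3.048, 0.0]
ft_force: [-0.2, -0.4, -0.7]
width: 0.497
grip_force: 14.9
```

```bash
python3 - <<'E'
from h import *
go(669.7,-122,55,151.7)
c=r.camera("wrist");cv2.imwrite('pics/w8.png',c['frame'][:,:,::-1])
tray(c,(0,0,125),(180,60,255),(120,0,500,235))
E
```

```text
tcp [ 672.8 -116.6  243.3] yaw 152.32 clk 25.75 q1 0.06 q6 -2.12 z-axis [-0.002  0.    -1.   ] f [-0.2 -0.4 -0.7] w 0.497 g 14.9
total [ -0.2  -6.1 188.3] rows 4 each [-0.  -1.5 47.1] roll total 0.6
corners [[533.2999877929688, -113.9000015258789], [612.0, -157.3000030517578], [818.2000122070312, -38.0], [834.5999755859375, -6.800000190734863], [838.7999877929688, 78.19999694824219], [594.9000244140625, 157.89999389648438], [511.6000061035156, -0.6000000238418579]]
((669.6494750976562, -10.37127685546875), (314.05780029296875, 288.86151123046875), 62.29751968383789)
```

View pics/w8.png

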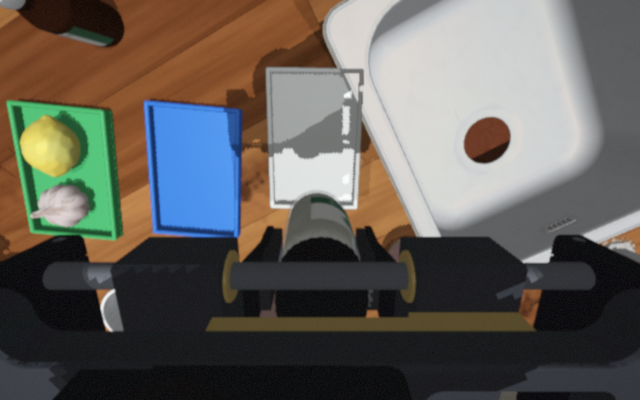

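The white tray's corners show at about (267,68), (362,68), (357,208) and (271,208), with the held jar over its far end.

```bash
python3 - <<'E'
from h import *
c=r.camera("wrist");s=r.camera("scene");d=r.camera("side")
q=np.array([plane(c,*p,18)[:2] for p in [(267,68),(362,68),(357,208),(271,208)]]);print(q.round(1),q.mean(0),np.linalg.norm(np.diff(q,axis=0),axis=1))
S=lambda x,y:(190+x/2.5-.3,125+y/2.5-.3); D=lambda x,y:(215+x/2.7-.3,115+y/2.7-.3)
print("oil cap",tri(s,S(586,45),d,D(461,290)),"red cap",tri(s,S(661,93),d,D(448,380)),"oil base",plane(s,*S(558,178),0),"pink base",plane(s,*S(498,115),0))
E
```

```text
[[ 534.  -113.1]
 [ 587.2  -11.7]
 [ 745.1  -93.9]
 [ 690.3 -198.5]] [ 639.15237676 -104.32834755] [114.54167831 178.0254379  118.07145244]
oil cap (array([ 799.13116201, -180.32358594,  194.28075946]), np.float64(2.1816867327148404)) red cap (array([ 815.86603867, -268.83709045,  161.51962655]), np.float64(3.552091890942286)) oil base [ 792.50893123 -184.65632959    0.        ] pink base [853.94443849 -65.12514142   0.        ]
```

drive_tool(
  commands=[
    {"dx":-0.001,"dy":-0.0057,"dz":0.03,"roll":0.6,"hand":0.7},
    {"dx":0,"dy":0,"dz":0.05,"roll":0,"hand":0.7},
    {"dx":0,"dy":0,"dz":0.05,"roll":0,"hand":0.7},
    {"dx":0,"dy":0,"dz":0.035,"roll":0,"hand":0.7},
    {"dx":0,"dy":0,"dz":0.015,"roll":0,"hand":0.7},
    {"dx":0,"dy":0,"dz":0,"roll":0,"hand":0.7},
  ],
)

```text
clock: 26.7
tcp_pos: [670.7, -123.4, 64.6]
tool_rot: [-0.771, -3.044, 0.001]
ft_force: [0.6, -0.1, -1.0]
width: 0.497
grip_force: 14.9
```

```bash
python3 -c "
from h import *
go(670.9,-122,54.5,151.7)"
```

```text
tcp [ 670.7 -123.4   64.6] yaw 151.56 clk 26.70 q1 0.05 q6 -2.12 z-axis [-0.001 -0.    -1.   ] f [ 0.6 -0.1 -1. ] w 0.497 g 14.9
total [ 0.5  1.4 10.1] rows 1 each [ 0.5  1.4 10.1] roll total -0.1
```

drive_tool(
  commands=[
    {"dx":0,"dy":0.001,"dz":0.006,"roll":0,"hand":0.7},
    {"dx":0,"dy":0,"dz":0.002,"roll":0,"hand":0.7},
    {"dx":0,"dy":0,"dz":0.001,"roll":0,"hand":0.7},
    {"dx":0,"dy":0,"dz":0,"roll":0,"hand":0.7},
  ],
)

```text
clock: 27.2
tcp_pos: [671.4, -122.5, 56.5]
tool_rot: [0.772, 3.045, 0.0]
ft_force: [-0.1, 0.6, -1.5]
width: 0.497
grip_force: 14.9
```

drive_tool(
  commands=[
    {"dx":0,"dy":0,"dz":0.001,"roll":0,"hand":0.7},
    {"dx":0,"dy":0,"dz":0.001,"roll":0,"hand":0.7},
    {"dx":0,"dy":0,"dz":0,"roll":0,"hand":0.7},
  ],
)

```text
clock: 27.58
tcp_pos: [671.4, -122.6, 54.4]
tool_rot: [0.773, 3.045, -0.0]
ft_force: [0.3, -1.1, -0.3]
width: 0.497
grip_force: 14.9
```

drive_tool(
  commands=[
    {"dx":0,"dy":0,"dz":0.0007,"roll":0,"hand":0.7},
    {"dx":0,"dy":0,"dz":0,"roll":0,"hand":0.7},
  ],
)

```text
clock: 27.82
tcp_pos: [671.6, -122.7, 54.3]
tool_rot: [0.772, 3.044, -0.0]
ft_force: [-1.3, 0.2, 4.8]
width: 0.491
grip_force: 15.0
```

Contact with the tray floor. I'll release and go up.

drive_tool(
  commands=[
    {"dx":0,"dy":0,"dz":0,"roll":0,"hand":0.5},
    {"dx":0,"dy":0,"dz":0,"roll":0,"hand":0.47},
    {"dx":0,"dy":0,"dz":0,"roll":0,"hand":0.42},
    {"dx":0,"dy":0,"dz":0,"roll":0,"hand":0.3},
    {"dx":0,"dy":0,"dz":0,"roll":0,"hand":0.3},
    {"dx":0,"dy":0,"dz":-0.02,"roll":0,"hand":0.3},
    {"dx":0,"dy":0,"dz":-0.05,"roll":0,"hand":0.3},
    {"dx":0,"dy":0,"dz":-0.05,"roll":0,"hand":0.3},
    {"dx":0,"dy":0,"dz":-0.05,"roll":0,"hand":0.3},
    {"dx":0,"dy":0,"dz":-0.03,"roll":0,"hand":0.3},
  ],
  newtons=5,
)

```text
clock: 29.08
tcp_pos: [672.0, -122.6, 256.9]
tool_rot: [0.771, 3.041, 0.001]
ft_force: [0.1, 0.3, -0.5]
width: 0.697
grip_force: 0.0
```

```bash
python3 - <<'E'
from h import *
go(450,120,250,-123)
E
```

```text
tcp [ 672.  -122.6  256.9] yaw 151.53 clk 29.07 q1 0.06 q6 -2.12 z-axis [ 0.005 -0.    -1.   ] f [ 0.1  0.3 -0.5] w 0.697 g 0.0
total [310.8 107.4   5.8] rows 6 each [51.8 17.9  1. ] roll total -85.5
```

drive_tool(
  commands=[
    {"dx":0.0452,"dy":-0.0068,"dz":0,"roll":0,"hand":0.1},
    {"dx":0.0452,"dy":-0.0068,"dz":0,"roll":0,"hand":0.1},
    {"dx":0.0452,"dy":-0.0068,"dz":0,"roll":0,"hand":0.1},
    {"dx":0.0452,"dy":-0.0068,"dz":0,"roll":0,"hand":0.1},
    {"dx":0.0306,"dy":0.046,"dz":0.01,"roll":0,"hand":0.1},
    {"dx":0.0306,"dy":0.046,"dz":0.01,"roll":0,"hand":0.1},
    {"dx":0.0306,"dy":0.046,"dz":0.01,"roll":0,"hand":0.1},
    {"dx":0.0306,"dy":0.046,"dz":0.02,"roll":0,"hand":0.1},
    {"dx":0,"dy":0,"dz":0.04,"roll":0,"hand":0.1},
    {"dx":0,"dy":0,"dz":0,"roll":0,"hand":0.1},
  ],
)

```text
clock: 30.32
tcp_pos: [477.4, 159.3, 160.9]
tool_rot: [-0.77, -3.041, 0.008]
ft_force: [0.1, -0.7, 0.7]
width: 0.9
grip_force: 0.0
```

```bash
python3 - <<'E'
from h import *
go(480,160,48)
c=r.camera("wrist");s=r.camera("scene")
a=cv2.resize(c['frame'][100:300,200:440,::-1],None,fx=1.8,fy=1.8);b=cv2.resize(s['frame'][150:330,300:480,::-1],(360,360))
cv2.imwrite('pics/w9.png',np.hstack([a,b]))
print([proj(c,(480,160,z)).round() for z in(0,78,103)])
E
```

```text
tcp [477.4 159.3 160.9] yaw 151.57 clk 30.32 q1 0.64 q6 -2.71 z-axis [-0.006 -0.004 -1.   ] f [ 0.1 -0.7  0.7] w 0.900 g 0.0
total [ -2.4   2.6 112.8] rows 2 each [-1.2  1.3 56.4] roll total None
[array([320., 183.]), array([320., 205.]), array([320., 215.])]
```

View pics/w9.png

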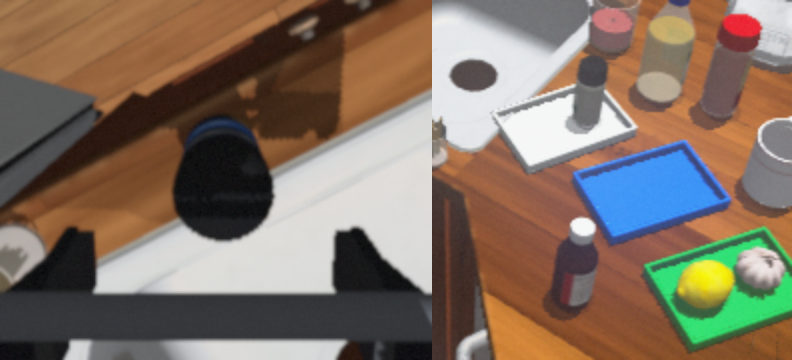

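The clear jar stands upright in the white tray. The blue jar's cap appears at about (324,206), and I'll measure it again now the arm has settled.

```bash
python3 - <<'E'
from h import *
c=r.camera("wrist");go(480,160,48)
k=blob(c,(0,0,0),(180,255,38),(285,160,365,245));x,y,w,h=cv2.boundingRect(k);print(x,y,w,h)
u,v=x+w/2,y+h-w/2;print(u,v,plane(c,u,v,103).round(1),proj(c,(480,160,103)).round())
P=np.array([plane(c,*p[0],103)[:2] for p in k]);print(P.min(0),P.max(0))
E
```

```text
tcp [480.6 159.9 164.9] yaw 151.50 clk 30.48 q1 0.64 q6 -2.71 z-axis [ 0.003  0.001 -1.   ] f [0.  0.1 0.9] w 0.900 g 0.0
total [  0.8  -0.4 116.9] rows 2 each [ 0.4 -0.2 58.5] roll total None
294 170 54 58
321.0 201.0 [474.7 166.2 103. ] [317. 210.]
[450.52995065 144.32960667] [496.70832907 187.49750901]
```

drive_tool(
  commands=[
    {"dx":0.006,"dy":0.0025,"dz":0.01,"roll":0,"hand":0.1},
    {"dx":0,"dy":0,"dz":0.04,"roll":0,"hand":0.1},
    {"dx":0,"dy":0,"dz":0.04,"roll":0,"hand":0.1},
    {"dx":0,"dy":0,"dz":0.026,"roll":0,"hand":0.1},
    {"dx":0,"dy":0,"dz":0,"roll":0,"hand":0.1},
    {"dx":0,"dy":0,"dz":0,"roll":0,"hand":0.7},
    {"dx":0,"dy":0,"dz":0,"roll":0,"hand":0.7},
    {"dx":0,"dy":0,"dz":0,"roll":0,"hand":0.7},
    {"dx":0,"dy":0,"dz":0,"roll":0,"hand":0.7},
    {"dx":0,"dy":0,"dz":0,"roll":0,"hand":0.7},
  ],
  newtons=15,
)

```text
clock: 31.72
tcp_pos: [475.6, 165.0, 47.8]
tool_rot: [0.772, 3.045, 0.001]
ft_force: [-0.9, -0.6, 3.8]
width: 0.522
grip_force: 15.0
```

drive_tool(
  commands=[
    {"dx":0,"dy":0,"dz":-0.03,"roll":0,"hand":0.7},
    {"dx":0,"dy":0,"dz":-0.055,"roll":0,"hand":0.7},
    {"dx":0,"dy":0,"dz":-0.055,"roll":0,"hand":0.7},
    {"dx":0,"dy":0,"dz":-0.05,"roll":0,"hand":0.7},
    {"dx":-0.0322,"dy":-0.0465,"dz":0,"roll":0,"hand":0.7},
    {"dx":-0.0322,"dy":-0.0465,"dz":0,"roll":0,"hand":0.7},
    {"dx":-0.0322,"dy":-0.0465,"dz":0,"roll":0,"hand":0.7},
    {"dx":-0.0322,"dy":-0.0465,"dz":0,"roll":0,"hand":0.7},
    {"dx":-0.0539,"dy":0.0133,"dz":0,"roll":0,"hand":0.7},
    {"dx":-0.0539,"dy":0.0133,"dz":0,"roll":0,"hand":0.7},
  ],
)

```text
clock: 32.98
tcp_pos: [608.0, -89.2, 237.1]
tool_rot: [-0.775, -3.044, -0.001]
ft_force: [0.2, 0.4, -0.8]
width: 0.521
grip_force: 15.0
```

drive_tool(
  commands=[
    {"dx":0,"dy":0,"dz":0,"roll":0,"hand":0.7},
    {"dx":0,"dy":0,"dz":0,"roll":0,"hand":0.7},
  ],
)

```text
clock: 33.22
tcp_pos: [606.5, -87.9, 236.0]
tool_rot: [-0.773, -3.042, 0.001]
ft_force: [0.0, -0.8, -2.2]
width: 0.522
grip_force: 15.0
```

```bash
python3 -c "
from h import *
go(607.5,-88,52,151.7)"
```

```text
tcp [606.5 -87.9 236. ] yaw 151.49 clk 33.23 q1 0.12 q6 -2.19 z-axis [-0.003  0.    -1.   ] f [ 0.  -0.8 -2.2] w 0.522 g 15.0
total [ -1.4   0.6 184. ] rows 4 each [-0.4  0.2 46. ] roll total -0.2
```

Down to about 58 first; contact is expected near 52.

drive_tool(
  commands=[
    {"dx":0,"dy":0,"dz":0.03,"roll":0,"hand":0.7},
    {"dx":0,"dy":0,"dz":0.05,"roll":0,"hand":0.7},
    {"dx":0,"dy":0,"dz":0.05,"roll":0,"hand":0.7},
    {"dx":0,"dy":0,"dz":0.032,"roll":0,"hand":0.7},
    {"dx":0,"dy":0,"dz":0.014,"roll":0,"hand":0.7},
    {"dx":0,"dy":0,"dz":0,"roll":0,"hand":0.7},
    {"dx":0,"dy":0,"dz":0,"roll":0,"hand":0.7},
  ],
)

```text
clock: 34.1
tcp_pos: [608.6, -87.8, 63.4]
tool_rot: [0.771, 3.042, 0.001]
ft_force: [-0.1, 0.2, -1.3]
width: 0.519
grip_force: 15.0
```

drive_tool(
  commands=[
    {"dx":0,"dy":0,"dz":0.006,"roll":0,"hand":0.7},
    {"dx":0,"dy":0,"dz":0.003,"roll":0,"hand":0.7},
    {"dx":0,"dy":0,"dz":0.001,"roll":0,"hand":0.7},
    {"dx":0,"dy":0,"dz":0,"roll":0,"hand":0.7},
  ],
)

```text
clock: 34.6
tcp_pos: [608.1, -88.2, 52.2]
tool_rot: [0.772, 3.044, 0.0]
ft_force: [-0.3, -1.2, 3.4]
width: 0.525
grip_force: 15.0
```

drive_tool(
  commands=[
    {"dx":0,"dy":0,"dz":0,"roll":0,"hand":0.47},
    {"dx":0,"dy":0,"dz":0,"roll":0,"hand":0.44},
    {"dx":0,"dy":0,"dz":0,"roll":0,"hand":0.4},
    {"dx":0,"dy":0,"dz":0,"roll":0,"hand":0.3},
    {"dx":0,"dy":0,"dz":0,"roll":0,"hand":0.25},
    {"dx":0,"dy":0,"dz":-0.02,"roll":0,"hand":0.25},
    {"dx":0,"dy":0,"dz":-0.05,"roll":0,"hand":0.25},
    {"dx":0,"dy":0,"dz":-0.05,"roll":0,"hand":0.25},
    {"dx":0,"dy":0,"dz":-0.05,"roll":0,"hand":0.25},
    {"dx":0,"dy":0,"dz":-0.04,"roll":0,"hand":0.2},
  ],
  newtons=5,
)

```text
clock: 35.85
tcp_pos: [607.5, -88.0, 263.9]
tool_rot: [0.772, 3.043, 0.001]
ft_force: [0.9, 0.2, -0.4]
width: 0.78
grip_force: 0.0
```

```bash
python3 - <<'E'
from h import *
go(400,-267,260)
E
```

```text
tcp [607.5 -88.  263.9] yaw 151.52 clk 35.85 q1 0.12 q6 -2.19 z-axis [ 0.002  0.    -1.   ] f [ 0.9  0.2 -0.4] w 0.780 g 0.0
total [  97.1 -256.3    3.4] rows 5 each [ 19.4 -51.3   0.7] roll total None
```

drive_tool(
  commands=[
    {"dx":0.0195,"dy":-0.0515,"dz":0,"roll":0,"hand":0.1},
    {"dx":0.0195,"dy":-0.0515,"dz":0,"roll":0,"hand":0.1},
    {"dx":0.0195,"dy":-0.0515,"dz":0.01,"roll":0,"hand":0.1},
    {"dx":0.0195,"dy":-0.0515,"dz":0.02,"roll":0,"hand":0.1},
    {"dx":0.0195,"dy":-0.0515,"dz":0.03,"roll":0,"hand":0.1},
    {"dx":0,"dy":0,"dz":0,"roll":0,"hand":0.1},
    {"dx":0,"dy":0,"dz":0,"roll":0,"hand":0.1},
    {"dx":0,"dy":0,"dz":0,"roll":0,"hand":0.1},
  ],
)

```text
clock: 36.85
tcp_pos: [400.4, -267.4, 202.2]
tool_rot: [0.77, 3.044, -0.0]
ft_force: [0.1, -0.1, -0.1]
width: 0.899
grip_force: 0.0
```

```bash
python3 - <<'E'
from h import *
c=r.camera("wrist");go(399,-268,74,151.5)
k=blob(c,(0,0,140),(180,60,255),(270,150,370,250));x,y,w,h=cv2.boundingRect(k);M=cv2.moments(k);u,v=x+w/2,y+h-w/2
print(x,y,w,h,M["m10"]/M["m00"],M["m01"]/M["m00"],plane(c,u,v,137).round(1),proj(c,(399,-268,137)).round())
print("blue");tray(c,(100,150,30),(120,255,255),(0,0,640,235))
E
```

```text
tcp [ 400.4 -267.3  202.1] yaw 151.61 clk 36.90 q1 -0.25 q6 -1.82 z-axis [ 0.002 -0.001 -1.   ] f [-0.8 -0.1  0.5] w 0.898 g 0.0
total [  1.1  -1.3 128.1] rows 3 each [ 0.4 -0.4 42.7] roll total 0.1
306 212 28 10 319.3265895953757 216.28901734104045 [ 401.  -265.1  137. ] [316. 208.]
blueTraceback (most recent call last):
  File "<stdin>", line 5, in <module>
  File "h.py", line 29, in tray
    k=blob(c,lo,hi,box);P=np.array([plane(c,*p[0],z)[:2] for p in k],np.float32);h=cv2.convexHull(P)
  File "h.py", line 18, in blob
    cs,_=cv2.findContours(k,cv2.RETR_EXTERNAL,cv2.CHAIN_APPROX_NONE);return max(cs,key=cv2.contourArea)
                                                                            ~~~^^^^^^^^^^^^^^^^^^^^^^^^
ValueError: max() iterable argument is empty
```

I've now viewed 15 pictures, one over the limit of 14. I'll view no more and rely on numbers from here.

```bash
python3 - <<'E'
from h import *
c=r.camera("wrist");h=cv2.cvtColor(c["frame"],cv2.COLOR_RGB2HSV)
print([tuple(int(t) for t in h[v,318]) for v in range(140,250,6)])
for vmin in(50,70,90):
    k=blob(c,(0,0,vmin),(180,70,255),(270,150,370,235));x,y,w,hh=cv2.boundingRect(k);print(vmin,(x,y,w,hh),cv2.contourArea(k),plane(c,x+w/2,y+hh-w/2,137).round(1),plane(c,x+w/2,y+hh/2,137).round(1))
E
```

```text
[(13, 164, 70), (11, 163, 61), (10, 181, 31), (11, 135, 32), (8, 148, 31), (16, 228, 28), (12, 148, 31), (13, 124, 37), (90, 4, 121), (60, 2, 133), (90, 2, 156), (90, 2, 160), (90, 2, 133), (100, 3, 243), (12, 166, 141), (12, 167, 156), (12, 167, 154), (13, 164, 149), (12, 174, 135)]
50 (301, 183, 36, 40) 1068.5 [ 398.3 -264.4  137. ] [ 396.8 -263.6  137. ]
70 (302, 184, 35, 39) 1029.5 [ 398.8 -264.3  137. ] [ 397.4 -263.5  137. ]
90 (302, 184, 35, 39) 1001.5 [ 398.8 -264.3  137. ] [ 397.4 -263.5  137. ]
```

drive_tool(
  commands=[
    {"dx":0.002,"dy":0.001,"dz":0.02,"roll":0,"hand":0.1},
    {"dx":0,"dy":0,"dz":0.045,"roll":0,"hand":0.1},
    {"dx":0,"dy":0,"dz":0.04,"roll":0,"hand":0.1},
    {"dx":0,"dy":0,"dz":0.022,"roll":0,"hand":0.1},
    {"dx":0,"dy":0,"dz":0,"roll":0,"hand":0.1},
    {"dx":0,"dy":0,"dz":0,"roll":0,"hand":0.7},
    {"dx":0,"dy":0,"dz":0,"roll":0,"hand":0.7},
    {"dx":0,"dy":0,"dz":0,"roll":0,"hand":0.7},
    {"dx":0,"dy":0,"dz":0,"roll":0,"hand":0.7},
    {"dx":0,"dy":0,"dz":0,"roll":0,"hand":0.7},
  ],
  newtons=18,
)

```text
clock: 38.2
tcp_pos: [397.9, -266.1, 75.0]
tool_rot: [0.772, 3.044, -0.0]
ft_force: [-0.7, -0.6, 4.0]
width: 0.547
grip_force: 18.0
```

drive_tool(
  commands=[
    {"dx":0,"dy":0,"dz":-0.02,"roll":0,"hand":0.7},
    {"dx":0,"dy":0,"dz":-0.05,"roll":0,"hand":0.7},
    {"dx":0,"dy":0,"dz":-0.05,"roll":0,"hand":0.7},
    {"dx":0,"dy":0,"dz":-0.04,"roll":0,"hand":0.7},
    {"dx":-0.0448,"dy":0.0237,"dz":0,"roll":0,"hand":0.7},
    {"dx":-0.0448,"dy":0.0237,"dz":0,"roll":0,"hand":0.7},
    {"dx":-0.0448,"dy":0.0237,"dz":0,"roll":0,"hand":0.7},
    {"dx":-0.0448,"dy":0.0237,"dz":0,"roll":0,"hand":0.7},
    {"dx":0,"dy":0,"dz":0,"roll":0,"hand":0.7},
    {"dx":0,"dy":0,"dz":0,"roll":0,"hand":0.7},
  ],
)

```text
clock: 39.45
tcp_pos: [599.6, -267.6, 232.8]
tool_rot: [-0.772, -3.042, -0.001]
ft_force: [-0.8, -0.9, -2.5]
width: 0.545
grip_force: 18.0
```

```bash
python3 - <<'E'
from h import *
go(600.5,-268,79,151.5)
c=r.camera("wrist");s=r.camera("scene")
tray(c,(98,120,25),(122,255,255),(150,0,640,235))
tray(s,(100,150,80),(120,255,255),(365,215,455,275))
E
```

```text
tcp [ 599.6 -267.6  232.8] yaw 151.51 clk 39.45 q1 -0.17 q6 -1.89 z-axis [-0.003  0.001 -1.   ] f [-0.8 -0.9 -2.5] w 0.545 g 18.0
total [ -1.5   0.2 153.8] rows 3 each [-0.5  0.1 51.3] roll total 0.0
corners [[495.29998779296875, -268.20001220703125], [640.0, -360.79998779296875], [697.4000244140625, -258.20001220703125], [558.9000244140625, -170.5]]
((598.521484375, -264.68634033203125), (119.4033432006836, 173.14630126953125), 57.58385467529297)
corners [[706.4000244140625, -267.70001220703125], [558.0, -177.1999969482422], [487.8999938964844, -276.20001220703125], [640.5, -364.6000061035156]]
((597.9207153320312, -270.768310546875), (125.62377166748047, 180.89498901367188), 58.052772521972656)
```

drive_tool(
  commands=[
    {"dx":0,"dy":0,"dz":0.03,"roll":0,"hand":0.7},
    {"dx":0,"dy":0,"dz":0.05,"roll":0,"hand":0.7},
    {"dx":0,"dy":0,"dz":0.04,"roll":0,"hand":0.7},
    {"dx":0,"dy":0,"dz":0.024,"roll":0,"hand":0.7},
    {"dx":0,"dy":0,"dz":0,"roll":0,"hand":0.7},
    {"dx":0,"dy":0,"dz":0,"roll":0,"hand":0.7},
  ],
)

```text
clock: 40.3
tcp_pos: [601.1, -268.5, 92.5]
tool_rot: [0.772, 3.042, -0.001]
ft_force: [-0.6, 0.4, -2.6]
width: 0.548
grip_force: 18.0
```

drive_tool(
  commands=[
    {"dx":0,"dy":0,"dz":0.008,"roll":0,"hand":0.7},
    {"dx":0,"dy":0,"dz":0.003,"roll":0,"hand":0.7},
    {"dx":0,"dy":0,"dz":0.001,"roll":0,"hand":0.7},
    {"dx":0,"dy":0,"dz":0,"roll":0,"hand":0.7},
  ],
)

```text
clock: 40.8
tcp_pos: [600.9, -268.2, 79.5]
tool_rot: [0.772, 3.044, -0.001]
ft_force: [-0.7, 0.1, 3.2]
width: 0.551
grip_force: 18.0
```

Contact. I'll release and retreat upward.

drive_tool(
  commands=[
    {"dx":0,"dy":0,"dz":0,"roll":0,"hand":0.44},
    {"dx":0,"dy":0,"dz":0,"roll":0,"hand":0.41},
    {"dx":0,"dy":0,"dz":0,"roll":0,"hand":0.35},
    {"dx":0,"dy":0,"dz":0,"roll":0,"hand":0.25},
    {"dx":0,"dy":0,"dz":0,"roll":0,"hand":0.2},
    {"dx":0,"dy":0,"dz":-0.02,"roll":0,"hand":0.2},
    {"dx":0,"dy":0,"dz":-0.05,"roll":0,"hand":0.2},
    {"dx":0,"dy":0,"dz":-0.05,"roll":0,"hand":0.2},
    {"dx":0,"dy":0,"dz":-0.05,"roll":0,"hand":0.2},
    {"dx":0,"dy":0,"dz":-0.04,"roll":0,"hand":0.2},
  ],
  newtons=5,
)

```text
clock: 42.05
tcp_pos: [600.6, -268.1, 291.1]
tool_rot: [0.772, 3.043, -0.0]
ft_force: [-0.0, 0.2, 0.2]
width: 0.798
grip_force: 0.0
```

drive_tool(
  commands=[
    {"dx":0.05,"dy":0,"dz":-0.02,"roll":0,"hand":0.2},
    {"dx":0.05,"dy":0,"dz":-0.02,"roll":0,"hand":0.2},
    {"dx":0.05,"dy":0,"dz":-0.02,"roll":0,"hand":0.2},
    {"dx":0,"dy":0,"dz":0,"roll":0,"hand":0.2},
    {"dx":0,"dy":0,"dz":0,"roll":0,"hand":0.2},
  ],
)

```text
clock: 42.68
tcp_pos: [468.6, -196.3, 348.6]
tool_rot: [0.772, 3.044, 0.001]
ft_force: [-0.4, -0.1, 0.3]
width: 0.8
grip_force: 0.0
```

```bash
python3 - <<'E'
from h import *
np.set_printoptions(precision=0,suppress=True)
s=r.camera("scene");d=r.camera("side");o=r.observe();print(o["clock"],o["tcp_pos"],o["width"])
def cen(k): M=cv2.moments(k);return np.array([M["m10"]/M["m00"],M["m01"]/M["m00"]])
def find(n,lo,hi,X,hw=11):
    for nm,c in (("scene",s),("side",d)):
        u,v=proj(c,X).astype(int)
        try:
            k=blob(c,lo,hi,(max(u-hw,0),max(v-hw,0),u+hw,v+hw));print(n,nm,"exp",(u,v),"got",cen(k),"area",cv2.contourArea(k),cv2.boundingRect(k))
        except ValueError: print(n,nm,"none near",(u,v))
find("lemon",(22,120,60),(35,255,255),(490,-399,32),16)
find("garlic",(0,0,110),(180,75,255),(556,-442,32),14)
find("bottle cap",(0,0,110),(180,60,255),(601,-268,134),12)
find("clear cap",(0,0,0),(180,255,70),(671,-122,100),12)
find("blue jar cap",(0,0,0),(180,255,70),(608,-88,96),12)
find("bottle foot",(0,0,0),(180,255,90),(601,-268,40),14)
E
```

```text
42.775 [ 469. -197.  347.] 0.798984761472871
lemon scene exp (np.int64(436), np.int64(291)) got [437. 292.] area 483.5 (422, 280, 30, 24)
lemon side exp (np.int64(246), np.int64(282)) got [246. 283.] area 357.5 (235, 270, 22, 25)
garlic scene exp (np.int64(464), np.int64(281)) got [464. 283.] area 352.5 (451, 273, 27, 21)
garlic side exp (np.int64(258), np.int64(303)) got [257. 305.] area 250.5 (249, 294, 16, 23)
bottle cap scene exp (np.int64(416), np.int64(212)) got [417. 213.] area 99.0 (411, 208, 13, 12)
bottle cap side exp (np.int64(302), np.int64(237)) got [303. 237.] area 92.0 (297, 232, 12, 11)
clear cap scene exp (np.int64(378), np.int64(184)) got [380. 188.] area 67.5 (374, 180, 13, 13)
clear cap side exp (np.int64(346), np.int64(219)) got [346. 222.] area 109.0 (341, 216, 12, 13)Traceback (most recent call last):
  File "<stdin>", line 15, in <module>
  File "<stdin>", line 9, in find
  File "<stdin>", line 4, in cen
ZeroDivisionError: float division by zero
```

Lemon, garlic, bottle and clear jar are all where expected. That leaves the blue jar and the glass to check.

```bash
python3 - <<'E'
from h import *
np.set_printoptions(precision=0,suppress=True)
s=r.camera("scene");d=r.camera("side")
for nm,c in (("scene",s),("side",d)):
    for X in ((608,-88,96),(608,-88,50),(608,-88,15)):
        u,v=proj(c,X).astype(int);print(nm,X,(u,v),c["frame"][v,u])
    u,v=proj(c,(608,-88,55)).astype(int)
    h=cv2.cvtColor(c["frame"],cv2.COLOR_RGB2HSV);m=(h[v-35:v+35,u-12:u+12,2]<95)
    print("\n".join("".join(" #"[int(t)] for t in row) for row in m[::3]))
a=cv2.imread("pics/scene0.png")[:,:,::-1].astype(int);b=cv2.imread("pics/side0.png")[:,:,::-1].astype(int)
print("glass diff scene",abs(s["frame"][203:236,290:309]-a[203:236,290:309]).mean(),"side",abs(d["frame"][182:208,300:314]-b[182:208,300:314]).mean())
E
```

```text
scene (608, -88, 96) (np.int64(356), np.int64(192)) [77 74 79]
scene (608, -88, 50) (np.int64(355), np.int64(204)) [88 88 96]
scene (608, -88, 15) (np.int64(354), np.int64(213)) [ 79  87 118]
                        
                        
                        
                        
                        
                        
             ####  #    
         ############## 
        ################
        ################
        ############### 
        ############### 
        # #  #######    
         #############  
                        
       ###          ##  
       ##############   
          #########     
                        
                        
                        
                     #  
                        
                        
side (608, -88, 96) (np.int64(331), np.int64(207)) [50 46 47]
side (608, -88, 50) (np.int64(330), np.int64(218)) [45 42 46]
side (608, -88, 15) (np.int64(330), np.int64(225)) [51 60 84]
                        
                        
                        
                        
                        
                        
                        
            #####       
         ############   
        #############   
        #############   
        ############    
        #############  #
        ############   #
        ############  ##
       ##### ###      ##
      ##################
         #########     #
                       #
                     ###
                     ###
                        
                        
                        
glass diff scene 3.318447634237108 side 6.491758241758242
```

The blue jar stands upright at its place in both views, and the glass is unchanged. I'll hand in.

```bash
python3 -c "
from plant import r
print(r.sign_off())"
```

```text
the job is handed in; nothing more can be done
None
```

All five items are in their trays: lemon and garlic in green, both jars upright in white, bottle upright in blue. The pick glass was not moved. I handed in at about 43 s, but I viewed 15 pictures, one over the limit of 14.

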